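# Scoop walnuts from the acrylic box into the blue cup

## Task

Lift the green cover off the acrylic box and lay it flat, handle up, in the middle of the chopping board. Then use the red scoop, without ever touching the nuts with the gripper, to tip at least three of the four walnuts into the open blue cup, leaving any other in the box, and set the scoop back down flat on the counter. Do not ram the box, do not pick up, push away or tip the cup, and leave everything else where it stands.

Things in the scene. Friction and masses are not known exactly. Their poses are not given: they have to be found in the camera images.
- box: Fixed clear acrylic box on a 40 mm plinth, 250 (x) x 100 (y) mm, inner width 86, white floor plate, inner floor at z=+6. Origin: on the acrylic underside, 40 above the counter; +x to its closed back. Front half x=-110..0: open-topped trough, front wall 18 high (inner face x=-105), side walls 55 high. Back x=0..140: roofed hood 195 high; see box_back.
- box_opening (a point): Middle of the lower edge of the hood's front panel (panel at box x=-5..0, slid up for good): point at box (-2.5, 0, +90). Below it the way from trough to hood is open, 86 wide, from the inner floor up to z=90.
- box_pin (a point): Foot of one of the two upright steel pins (6 diameter, 14 high, box z=55..69) at box (-55, +60); the other is at (-55, -60). They stand on lugs outside the trough walls and hold the cover.
- box_back (a point): Point on the inner floor at box (+105, 0, +6): here the level floor ends and a fixed 45 degree ramp rises to the back wall, up to (+135, 0, +36). The nuts ride up it when pushed and roll back into a pan that stands at its foot.
- cover: Loose mint-green cover plate, about 120 g, 100 (x) x 140 (y) x 5 mm, on the trough's side walls, its two 10 mm holes (x=0, y=+-60) over the pins: lift straight up 16 mm or more to free it. Pale wooden bar handle on top, 50 (x) x 16 (y), its top 37 above the underside. Origin: centre of underside; x along the box's x at the start.
- cover_grip (a point): Grip point of the cover handle, 28 above the cover's underside, middle. Close the fingers across the handle (cover y); closing along x the gripper would meet the hood.
- board: Fixed wooden chopping board 180 x 180 x 14 mm, origin centre of underside. It stands to one side of the box, the scoop to the other, either way round.
- scoop: Red rigid plastic scoop, about 90 g, 165 long, lying pan down. Flat pan 80 (x=-40..+40) x 78 (y), floor 2 mm, side walls 2.5 thick, 24 high (x=-40..+32), back wall 30 high, open at the front (+x). Origin: centre of pan underside. Straight handle 20 wide (y), 18 thick, 110 long rises backwards from (-40,0,24) at 40 degrees above level to (-124,0,95).
- scoop_grip (a point): Grip point on the scoop handle, at scoop (-97.5, 0, +72); the fingers close along scoop y on 20 mm; any pitch of the fingers about y is possible. Pushed hard, the scoop turns or slips a little in the grip: grip firmly and read its pose again.
- scoop_lip (a point): Middle of the front edge of the pan underside, scoop (+40,0,0).
- cup: The single open blue stacking cup, loose, 90 g, rim diameter 100 mm, 85 high, wall 3, origin centre of underside. It and the blue tower stand far out, one on the left and one on the right, either way round.
- walnut0: A walnut in its shell (brown, 34 long, 30 diameter, 14 g, smooth, friction about 0.28, can roll); four lie on the box floor in and before the hood, nowhere else. Origin: its centre.
- walnut1: A walnut in its shell (brown, 34 long, 30 diameter, 14 g, smooth, friction about 0.28, can roll); four lie on the box floor in and before the hood, nowhere else. Origin: its centre.
- walnut2: A walnut in its shell (brown, 34 long, 30 diameter, 14 g, smooth, friction about 0.28, can roll); four lie on the box floor in and before the hood, nowhere else. Origin: its centre.
- walnut3: A walnut in its shell (brown, 34 long, 30 diameter, 14 g, smooth, friction about 0.28, can roll); four lie on the box floor in and before the hood, nowhere else. Origin: its centre.
- tower: Bystander: tower of four upturned blue stacking cups, foot 94 diameter, 136 high; origin centre of underside.
- plate: Bystander: white ceramic plate, 180 diameter, 20 high, with a red spoon and a steel fork crossed on it; origin centre of underside.
- mug: Bystander: blue mug 80 diameter, 90 high; origin centre of underside.
- jar: Bystander: glass jar 72 diameter, 110 high, yellow cap; origin centre of underside.
- beaker: Bystander: orange toddler bottle 66 diameter, 140 high; origin centre of underside.
Things that resemble listed ones, but are neither listed nor needed, are in the scene too. What is shaped like the cover but orange, purple or yellow is not meant.

How it is judged (in metres and radians):
On the way, in this order (a step that is already met when the one before it is completed fails the run):
1. the cover lies flat in the middle of the board (centre within 40 mm), let go, before any nut is taken (horizontal distance between cover and board below 0.04 m and height (world z) of cover below 0.02 m and angle between cover's own z axis and vertical below 0.08 rad and contact force between the fingers and cover below 0.1 N and linear speed of cover below 0.03 m/s and x of walnut0 in the frame of box between -0.11 and 0.14 m and y of walnut0 in the frame of box between -0.05 and 0.05 m and z of each of walnut0, walnut1, walnut2, walnut3 in the frame of box below 0.09 m and x of walnut1 in the frame of box between -0.11 and 0.14 m and y of walnut1 in the frame of box between -0.05 and 0.05 m and x of walnut2 in the frame of box between -0.11 and 0.14 m and y of walnut2 in the frame of box between -0.05 and 0.05 m and x of walnut3 in the frame of box between -0.11 and 0.14 m and y of walnut3 in the frame of box between -0.05 and 0.05 m), for 0.2 s.
2. the scoop, more than 120 mm above the counter, carries at least one walnut in its pan (height (world z) of scoop above 0.12 m and ((x of walnut0 in the frame of scoop between -0.04 and 0.045 m and y of walnut0 in the frame of scoop between -0.039 and 0.039 m and z of walnut0 in the frame of scoop between 0.005 and 0.06 m) or (x of walnut1 in the frame of scoop between -0.04 and 0.045 m and y of walnut1 in the frame of scoop between -0.039 and 0.039 m and z of walnut1 in the frame of scoop between 0.005 and 0.06 m) or (x of walnut2 in the frame of scoop between -0.04 and 0.045 m and y of walnut2 in the frame of scoop between -0.039 and 0.039 m and z of walnut2 in the frame of scoop between 0.005 and 0.06 m) or (x of walnut3 in the frame of scoop between -0.04 and 0.045 m and y of walnut3 in the frame of scoop between -0.039 and 0.039 m and z of walnut3 in the frame of scoop between 0.005 and 0.06 m))), for 0.2 s.
3. at least three walnuts are in the cup ((((horizontal distance between walnut0 and cup below 0.048 m and z of walnut0 in the frame of cup between 0 and 0.09 m) and (horizontal distance between walnut1 and cup below 0.048 m and z of walnut1 in the frame of cup between 0 and 0.09 m) and (horizontal distance between walnut2 and cup below 0.048 m and z of walnut2 in the frame of cup between 0 and 0.09 m)) or ((horizontal distance between walnut0 and cup below 0.048 m and z of walnut0 in the frame of cup between 0 and 0.09 m) and (horizontal distance between walnut1 and cup below 0.048 m and z of walnut1 in the frame of cup between 0 and 0.09 m) and (horizontal distance between walnut3 and cup below 0.048 m and z of walnut3 in the frame of cup between 0 and 0.09 m)) or ((horizontal distance between walnut0 and cup below 0.048 m and z of walnut0 in the frame of cup between 0 and 0.09 m) and (horizontal distance between walnut2 and cup below 0.048 m and z of walnut2 in the frame of cup between 0 and 0.09 m) and (horizontal distance between walnut3 and cup below 0.048 m and z of walnut3 in the frame of cup between 0 and 0.09 m)) or ((horizontal distance between walnut1 and cup below 0.048 m and z of walnut1 in the frame of cup between 0 and 0.09 m) and (horizontal distance between walnut2 and cup below 0.048 m and z of walnut2 in the frame of cup between 0 and 0.09 m) and (horizontal distance between walnut3 and cup below 0.048 m and z of walnut3 in the frame of cup between 0 and 0.09 m)))), for 0.2 s.
At the end, for the whole second after the job is handed in: At least three walnuts lie in the cup and any other in the cup or the box; the cup stands upright on the counter; the cover lies flat on the board, its centre within 40 mm of the board's centre; the scoop lies flat on the counter, pan down; all at rest ((((horizontal distance between walnut0 and cup below 0.048 m and z of walnut0 in the frame of cup between 0 and 0.09 m) and (horizontal distance between walnut1 and cup below 0.048 m and z of walnut1 in the frame of cup between 0 and 0.09 m) and (horizontal distance between walnut2 and cup below 0.048 m and z of walnut2 in the frame of cup between 0 and 0.09 m)) or ((horizontal distance between walnut0 and cup below 0.048 m and z of walnut0 in the frame of cup between 0 and 0.09 m) and (horizontal distance between walnut1 and cup below 0.048 m and z of walnut1 in the frame of cup between 0 and 0.09 m) and (horizontal distance between walnut3 and cup below 0.048 m and z of walnut3 in the frame of cup between 0 and 0.09 m)) or ((horizontal distance between walnut0 and cup below 0.048 m and z of walnut0 in the frame of cup between 0 and 0.09 m) and (horizontal distance between walnut2 and cup below 0.048 m and z of walnut2 in the frame of cup between 0 and 0.09 m) and (horizontal distance between walnut3 and cup below 0.048 m and z of walnut3 in the frame of cup between 0 and 0.09 m)) or ((horizontal distance between walnut1 and cup below 0.048 m and z of walnut1 in the frame of cup between 0 and 0.09 m) and (horizontal distance between walnut2 and cup below 0.048 m and z of walnut2 in the frame of cup between 0 and 0.09 m) and (horizontal distance between walnut3 and cup below 0.048 m and z of walnut3 in the frame of cup between 0 and 0.09 m))) and ((horizontal distance between walnut0 and cup below 0.048 m and z of walnut0 in the frame of cup between 0 and 0.09 m) or (x of walnut0 in the frame of box between -0.11 and 0.14 m and y of walnut0 in the frame of box between -0.05 and 0.05 m and z of walnut0 in the frame of box below 0.09 m)) and ((horizontal distance between walnut1 and cup below 0.048 m and z of walnut1 in the frame of cup between 0 and 0.09 m) or (x of walnut1 in the frame of box between -0.11 and 0.14 m and y of walnut1 in the frame of box between -0.05 and 0.05 m and z of walnut1 in the frame of box below 0.09 m)) and ((horizontal distance between walnut2 and cup below 0.048 m and z of walnut2 in the frame of cup between 0 and 0.09 m) or (x of walnut2 in the frame of box between -0.11 and 0.14 m and y of walnut2 in the frame of box between -0.05 and 0.05 m and z of walnut2 in the frame of box below 0.09 m)) and ((horizontal distance between walnut3 and cup below 0.048 m and z of walnut3 in the frame of cup between 0 and 0.09 m) or (x of walnut3 in the frame of box between -0.11 and 0.14 m and y of walnut3 in the frame of box between -0.05 and 0.05 m and z of walnut3 in the frame of box below 0.09 m)) and horizontal distance between cover and board below 0.04 m and height (world z) of cover below 0.02 m and angle between cover's own z axis and vertical below 0.08 rad and angle between each of cup, scoop's own z axis and vertical below 0.1 rad and height (world z) of cup below 0.01 m and height (world z) of scoop between -0.005 and 0.008 m and linear speed of each of cover, scoop, cup, walnut0, walnut1, walnut2, walnut3 below 0.03 m/s); the robot touches nothing.
It fails at once if the gripper or arm touches a walnut (contact force between any of the fingers, the arm and walnut0 above 0.3 N or contact force between any of the fingers, the arm and walnut1 above 0.3 N or contact force between any of the fingers, the arm and walnut2 above 0.3 N or contact force between any of the fingers, the arm and walnut3 above 0.3 N).
It fails at once if the box is rammed: scoop against box above 70 N, or arm or gripper against box above 25 N (contact force between scoop and box above 70 N or contact force between any of the fingers, the arm and box above 25 N).
It fails at once if the cup is picked up, pushed over 40 mm away or tipped over 20 degrees (distance of cup from where it was at the start of the episode above 0.04 m or height (world z) of cup above 0.02 m or angle between cup's own z axis and vertical above 0.35 rad).
It fails at once if a bystander is moved over 30 mm (distance of any of tower, plate, mug, jar, beaker from where it was at the start of the episode above 0.03 m).
It also fails if it takes over 72 s, if anything falls off the work surface, if the arm or the gripper's body presses on something with over 40 N, if the wrist force passes 120 N, or if a joint passes its speed limit or range.

## Robot

A 6-joint arm with a two-finger parallel gripper is mounted at the origin on the work surface. World frame = base frame: x ahead of the robot, y to its left, z up, the work surface at z = 0. Lengths are in mm, angles in rad, forces in N, time in s.
With the tool pointing down it reaches from about 400 to 925 mm from the base axis. Payload 12.5 kg.
Tool frame: the origin (TCP) lies midway between the tips of the shut fingers; the grasp point (between the pads) lies 19 mm behind it; z points along the fingers, y is the direction in which the jaws open and shut (so a half turn about z gives the same grasp; the last joint's range is limited). The gripper opens to 95 mm and grips with 3 to 60 N. Pads are 20 mm wide; open, the fingers measure 119 mm over their backs; the gripper's body (75 mm by 180 mm) begins 59 mm behind the grasp point.
Start: joints at [-1.283, 0.491, 1.559, -0, 1.092, -0.106], TCP at [239.837, -577.17, 214.661] pointing down, gripper open.
Joint ranges: [-3.1, 3.1], [-0.84, 2.19], [0.05, 2.79], [-1.13, 4.28], [0.06, 2.93], [-2.69, 2.69]. Speed limits (rad/s): [2.22, 2.22, 2.79, 3.14, 3.14, 3.14].

## Interface

Orientations are given as [roll, pitch, yaw] about the fixed x, y, z axes, in that order (R = Rz(yaw) Ry(pitch) Rx(roll)).
In Python, from cell import * gives the robot as it stands. The module is installed in compiled form; this text tells all that it offers.
- The arm moves only by the tool carry_out, never from a script. Its argument "moves" is a list of rows, each an object of numbers: "dx", "dy", "dz": the shift along the tool's x, y, z in m; "twist": the turn about the tool's z in degrees. A call has 1 to 5 rows; each row is the pose to reach, as a shift and turn from the pose commanded when the call began, along the tool's axes at that moment; what a row does not reach only later rows make up. A row lasts 1/10 s, in which the tool goes at most 50 mm and 8.59 degrees, less where a joint would pass 70% of its speed; a pose out of reach is approached as far as the arm can. A call with a gripper value outside its range is refused whole. "grip" is the finger opening in m, from 0 to 0.0951, set as the call begins (left out, the last holds). The fingers move at their own pace and stop on an object; the grip force is fixed at half the most. Time passes only in rows, so rows that repeat a pose let the fingers close. It gives the time, the measured TCP pose, the force and the opening at its end, in the units of the state.
- state(): the state, without advancing time (a new reading comes with each control period).
- read_camera(name): name is "side" or "top"; returns (picture, depth): 420x560x3 uint8, red, green, blue; 420x560 float32, mm along the optical axis (not along the pixel's ray), 0 where there is no reading.
- camera_info(name): a dict with "mtx" (3x3 intrinsics, pixels), "dist_coeffs" ([k1, k2, p1, p2, k3] as OpenCV has them; the pictures are not rectified), "R" (3x3) and "t" (3): a world point X has camera coordinates R X + t. Camera axes: x right, y down, z forward; pixel columns grow to the right and rows downward; lengths in mm; the calibration is good to about 2 mm. A picture is of the moment at which its call begins. camera_info takes no time and is no camera call.
- job_done(): hands the job in, once; it reports no verdict.
The state is a dict: "t": time; "joints": joint angles; "qvel": joint speeds; "tau": joint torques, N m; "eef_pos": TCP position; "tcp_rot": TCP orientation; "ft_force": force on the tool from outside, world axes, zero at the start; "moment": the same for the moment, N m; "opening": opening from 0.0 (shut) to 1.0 (fully open).
Only numpy, scipy, OpenCV 4.12 (cv2) and the standard library are available. Lean on these libraries where they do the work, as an engineer would, in place of code of your own. Each camera call takes 0.05 s, during which the arm holds its last target. There are 200 camera calls.

## Working session

There is one attempt and no reset: what is moved stays moved. The work goes in short steps, Python scripts to look and compute and a tool call to move; the robot and the scene stay as the last step left them, time stands still between calls to the robot, and variables do not carry over. Pictures are saved under pics/ and viewed, about 8 in all and at most 12, crops included, and the job is handed in when it is done.

Besides the shell and the picture viewer there is one more tool, called after "Request:" by a JSON object that holds its "method" and its "body". carry_out: Moves the arm, as the interface text tells. Its arguments: {"type":"object","properties":{"moves":{"type":"array","items":{"type":"object","properties":{"dx":{"type":"number"},"dy":{"type":"number"},"dz":{"type":"number"},"twist":{"type":"number"}}}},"grip":{"type":"number"}},"required":["moves"]}

```bash
mkdir -p pics; cat > h.py <<'E'
from cell import *
import numpy as np, cv2
def shot(n):
    p,d=read_camera(n); i=camera_info(n)
    return p,d,{k:np.array(v,float) for k,v in i.items() if k in("mtx","dist_coeffs","R","t")}
def rays(uv,i):
    u=cv2.undistortPoints(np.array(uv,float).reshape(-1,1,2),i["mtx"],i["dist_coeffs"]).reshape(-1,2)
    return np.c_[u,np.ones(len(u))]
def onplane(uv,i,z):
    r=rays(uv,i)@i["R"]; c=-i["R"].T@i["t"]
    return c+r*((z-c[2])/r[:,2])[:,None]
def cloud(d,i):
    h,w=d.shape; v,u=np.mgrid[:h,:w]
    r=rays(np.c_[u.ravel(),v.ravel()],i)*d.reshape(-1,1)
    return ((r-i["t"])@i["R"]).reshape(h,w,3)
def save(n,p): cv2.imwrite("pics/"+n+".png",p[...,::-1])
E
python3 - <<'E'
from h import *
s=state(); print({k:np.round(v,3).tolist() for k,v in s.items()})
ims=[]
for n in("side","top"):
    p,d,i=shot(n); ims.append(p); np.savez(n+"0.npz",p=p,d=d,X=cloud(d,i))
    print(n,np.round(-i["R"].T@i["t"]),np.round(i["R"],2).tolist(),(d>0).mean()); save(n+"0",p)
E
```

```text
{'t': 0.0, 'joints': [-1.283, 0.492, 1.559, -0.0, 1.092, -0.106], 'qvel': [0.0, 0.001, 0.001, -0.0, -0.001, -0.001], 'tau': [-0.004, -61.266, -25.818, 0.069, 0.048, -0.0], 'eef_pos': [239.738, -576.909, 214.07], 'tcp_rot': [-3.14, -0.0, 0.394], 'ft_force': [-0.334, 0.439, -0.081], 'moment': [-0.021, 0.012, 0.04], 'opening': 0.997}
side [ -45. 1008.  763.] [[-0.86, -0.52, 0.01], [-0.27, 0.43, -0.87], [0.44, -0.74, -0.5]] 0.9960884353741497
top [ 331.    5. 1581.] [[-0.02, -1.0, -0.01], [-0.99, 0.02, -0.13], [0.13, 0.01, -0.99]] 0.9959481292517007
```

View pics/top0.png

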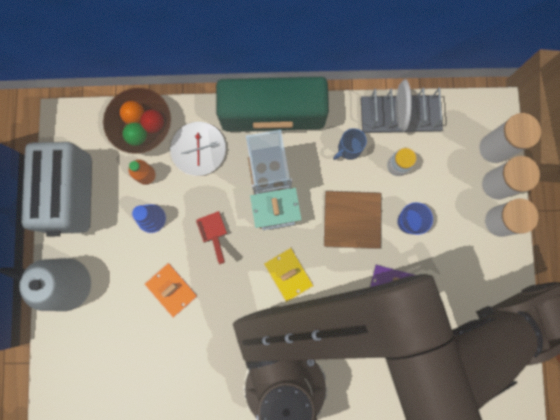

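View pics/side0.png

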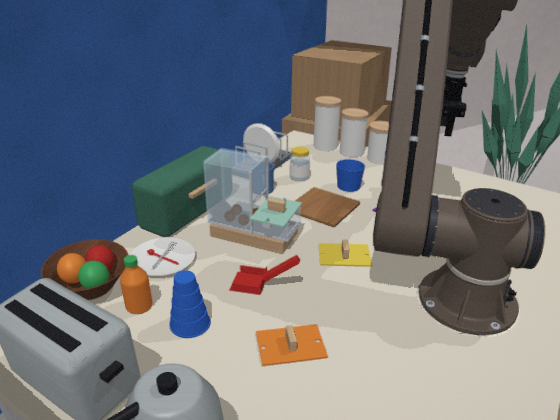

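```bash
cat >> h.py <<'E'
def rect(P):
    (c,s,a)=cv2.minAreaRect(P[:,:2].astype(np.float32)); b=cv2.boxPoints((c,s,a))
    return np.round(c,1),np.round(s,1),round(a,1),np.round(b).tolist()
def mask(p,h0,h1,smin=80,vmin=40,box=None):
    h=cv2.cvtColor(p,cv2.COLOR_RGB2HSV); m=(h[...,0]>=h0)&(h[...,0]<=h1)&(h[...,1]>=smin)&(h[...,2]>=vmin)
    if box: u0,v0,u1,v1=box; k=np.zeros_like(m); k[v0:v1,u0:u1]=1; m&=k
    return m
E
python3 - <<'E'
from h import *
Z=np.load("top0.npz"); p,X=Z["p"],Z["X"]
def rep(n,m,z0,z1):
    P=X[m&(X[...,2]>z0)&(X[...,2]<z1)]; print(n,len(P),"zmed",np.median(P[:,2]).round(1),*rect(P)); return P
h=cv2.cvtColor(p,cv2.COLOR_RGB2HSV); print(h[208,262],h[220,345],h[226,210],h[219,400],h[219,416])
rep("cover",mask(p,70,95,50,80,(240,180,312,240)),90,112)
rep("chandle",mask(p,5,30,40,80,(262,190,292,222)),120,145)
rep("board",mask(p,3,25,60,40,(315,185,390,255)),5,25)
m=mask(p,110,130,100,20,(390,195,440,245)); P=rep("cup rim",m,70,100)
print("cup fit",cv2.minEnclosingCircle(P[:,:2].astype(np.float32)))
s=mask(p,0,8,120,60,(190,200,245,270))|mask(p,172,180,120,60,(190,200,245,270))
rep("scoop rim",s,15,40); rep("pan floor",s,-5,10); rep("handle hi",s,60,130);rep("handle all",s,36,130)
# box: hood top
rep("hood",(np.abs(X[...,2]-235)<8)&(np.mgrid[:420,:560][1]>235)&(np.mgrid[:420,:560][1]<300)&(np.mgrid[:420,:560][0]<200)&(np.mgrid[:420,:560][0]>125),225,245)
m=mask(p,5,20,60,40,(245,140,290,190)); rep("nuts",m,50,90)
E
```

```text
[ 80  69 192] [ 14 127 141] [  2 153 180] [114 126 148] [113 144 174]
cover 1306 zmed 101.0 [545.3  18.3] [100.7 136.8] 8.4 [[486.0, 79.0], [505.0, -57.0], [605.0, -42.0], [585.0, 93.0]]
chandle 86 zmed 132.4 [544.4  18.6] [49.4 15.5] 8.0 [[519.0, 23.0], [521.0, 8.0], [570.0, 14.0], [568.0, 30.0]]
board 3135 zmed 14.6 [ 514.3 -225. ] [181.  179.4] 86.9 [[420.0, -310.0], [599.0, -320.0], [609.0, -140.0], [430.0, -130.0]]
cup rim 99 zmed 78.6 [ 501.5 -408.5] [86.1 97.1] 37.0 [[438.0, -396.0], [496.0, -473.0], [565.0, -421.0], [507.0, -344.0]]
cup fit ((504.23638916015625, -406.5743408203125), 49.294734954833984)
scoop rim 49 zmed 30.1 [490.6 197.9] [48.9 97.1] 65.6 [[436.0, 196.0], [525.0, 156.0], [545.0, 200.0], [456.0, 240.0]]
pan floor 423 zmed 3.1 [504.  224.2] [70.3 67.5] 20.0 [[459.0, 244.0], [483.0, 180.0], [549.0, 205.0], [526.0, 268.0]]
handle hi 83 zmed 84.1 [415.9 192.8] [65.3 13.7] 19.2 [[383.0, 189.0], [387.0, 176.0], [449.0, 197.0], [445.0, 210.0]]
handle all 123 zmed 71.8 [426.6 196.2] [87.5 15.6] 21.2 [[383.0, 188.0], [389.0, 173.0], [470.0, 205.0], [465.0, 219.0]]
hood 1852 zmed 235.9 [665.9  35. ] [147.  109.7] 7.5 [[586.0, 80.0], [600.0, -29.0], [746.0, -10.0], [732.0, 99.0]]
nuts 0 zmed nan [0. 0.] [0. 0.] 0.0 [[0.0, 0.0], [0.0, 0.0], [0.0, 0.0], [0.0, 0.0]]
  return _methods._mean(a, axis=axis, dtype=dtype,
  ret = ret.dtype.type(ret / rcount)
```

Request:
{"method": "carry_out", "body": {"moves": [{"dx": 0.035, "dy": -0.03, "twist": 5}, {"dx": 0.073, "dy": -0.062, "twist": 10}, {"dx": 0.11, "dy": -0.093, "twist": 14.6}, {"dx": 0.148, "dy": -0.125, "twist": 14.6}, {"dx": 0.186, "dy": -0.157, "twist": 14.6}], "grip": 0.095}}

```text
schema error: expected keys dx, dy, dz, twist
```

```bash
cat >> h.py <<'E'
def go(x,y,z,yaw=None):
    s=state(); e=np.array(s["eef_pos"]); a=np.array(s["tcp_rot"])[2]; c,n=np.cos(a),np.sin(a)
    d=np.array([x,y,z])-e
    tw=0 if yaw is None else (np.degrees(a)-yaw+180)%360-180
    print("at",e.round(1),"yaw",np.degrees(a).round(2),"rot",np.round(s["tcp_rot"][:2],3),"op",round(float(s["opening"]),3),"F",np.round(s["ft_force"],1),"t",round(s["t"],2))
    print("need m: dx %.4f dy %.4f dz %.4f twist %.2f  dist %.0f"%((d@[c,n,0])/1e3,(d@[n,-c,0])/1e3,-d[2]/1e3,tw,np.linalg.norm(d)))
E
python3 -c "
from h import *
go(545,18.5,160,8)"
```

```text
at [ 239.8 -577.   214.1] yaw 22.56 rot [-3.141 -0.   ] op 0.998 F [ 0.3 -0.4  0. ] t 0.1
need m: dx 0.5103 dy -0.4328 dz 0.0541 twist 14.56  dist 671
```

Request:
{"method": "carry_out", "body": {"moves": [{"dx": 0.035, "dy": -0.03, "dz": 0, "twist": 5}, {"dx": 0.073, "dy": -0.062, "dz": 0, "twist": 10}, {"dx": 0.11, "dy": -0.093, "dz": 0, "twist": 14.6}, {"dx": 0.148, "dy": -0.125, "dz": 0, "twist": 14.6}, {"dx": 0.186, "dy": -0.157, "dz": 0, "twist": 14.6}], "grip": 0.095}}

```text
t: 0.6
eef_pos: [351.8, -359.0, 214.5]
tcp_rot: [-3.141, 0.0, 0.138]
ft_force: [0.4, -0.6, -0.1]
opening: 0.998
```

```bash
python3 -c "
from h import *
go(545,18.5,160,8)"
```

```text
at [ 351.8 -359.   214.5] yaw 7.93 rot [-3.141  0.   ] op 0.998 F [ 0.4 -0.6 -0.1] t 0.6
need m: dx 0.2434 dy -0.3472 dz 0.0545 twist -0.07  dist 428
```

Request:
{"method": "carry_out", "body": {"moves": [{"dx": 0.028, "dy": -0.04, "dz": 0, "twist": 0}, {"dx": 0.056, "dy": -0.08, "dz": 0, "twist": 0}, {"dx": 0.084, "dy": -0.12, "dz": 0, "twist": 0}, {"dx": 0.112, "dy": -0.16, "dz": 0, "twist": 0}, {"dx": 0.14, "dy": -0.2, "dz": 0, "twist": 0}]}}

```text
t: 1.1
eef_pos: [462.8, -141.4, 214.6]
tcp_rot: [3.142, 0.0, 0.139]
ft_force: [0.4, -0.6, 0.7]
opening: 1.003
```

Request:
{"method": "carry_out", "body": {"moves": [{"dx": 0.028, "dy": -0.04, "dz": 0, "twist": 0}, {"dx": 0.056, "dy": -0.08, "dz": 0, "twist": 0}, {"dx": 0.084, "dy": -0.12, "dz": 0, "twist": 0}, {"dx": 0.103, "dy": -0.147, "dz": 0.02, "twist": 0}, {"dx": 0.103, "dy": -0.147, "dz": 0.05, "twist": 0}]}}

```text
t: 1.6
eef_pos: [545.9, 19.8, 164.8]
tcp_rot: [3.141, -0.003, 0.143]
ft_force: [0.3, -1.1, -1.1]
opening: 0.996
```

```bash
python3 -c "
from h import *
go(545,18.5,106,8)
p,d,i=shot('side'); save('side1',p); p,d,i=shot('top'); save('top1',p[100:300,180:460])
"
```

```text
at [545.9  19.8 164.8] yaw 8.18 rot [ 3.141e+00 -3.000e-03] op 0.996 F [ 0.3 -1.1 -1.1] t 1.6
need m: dx -0.0010 dy 0.0012 dz 0.0588 twist 0.18  dist 59
```

View pics/side1.png

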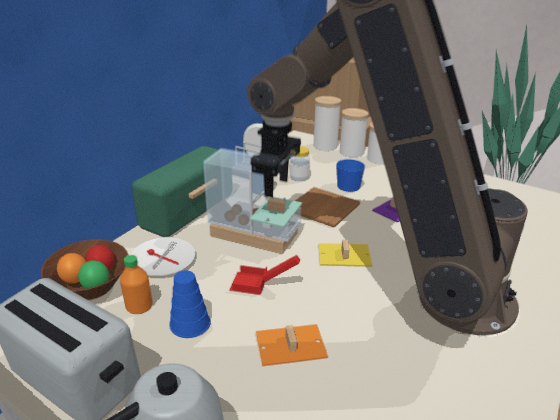

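Request:
{"method": "carry_out", "body": {"moves": [{"dx": -0.001, "dy": 0.001, "dz": 0.03, "twist": 0}, {"dx": -0.001, "dy": 0.001, "dz": 0.05, "twist": 0}, {"dx": -0.001, "dy": 0.001, "dz": 0.058, "twist": 0}, {"dx": -0.001, "dy": 0.001, "dz": 0.058, "twist": 0}, {"dx": -0.001, "dy": 0.001, "dz": 0.058, "twist": 0}]}}

```text
t: 2.2
eef_pos: [543.6, 15.0, 107.8]
tcp_rot: [3.141, -0.001, 0.138]
ft_force: [0.4, -0.6, 1.0]
opening: 0.998
```

Request:
{"method": "carry_out", "body": {"moves": [{"dx": 0, "dy": 0, "dz": 0, "twist": 0}, {"dx": 0, "dy": 0, "dz": 0, "twist": 0}, {"dx": 0, "dy": 0, "dz": 0, "twist": 0}, {"dx": 0, "dy": 0, "dz": 0, "twist": 0}, {"dx": 0, "dy": 0, "dz": 0, "twist": 0}], "grip": 0.005}}

```text
t: 2.7
eef_pos: [543.1, 15.4, 106.7]
tcp_rot: [3.141, -0.0, 0.139]
ft_force: [0.1, 0.2, -0.1]
opening: 0.634
```

Request:
{"method": "carry_out", "body": {"moves": [{"dx": 0.002, "dy": -0.003, "dz": 0, "twist": 0}, {"dx": 0.002, "dy": -0.003, "dz": 0, "twist": 0}, {"dx": 0.002, "dy": -0.003, "dz": 0, "twist": 0}, {"dx": 0.002, "dy": -0.003, "dz": 0, "twist": 0}, {"dx": 0.002, "dy": -0.003, "dz": 0, "twist": 0}]}}

```text
t: 3.2
eef_pos: [544.6, 18.6, 106.6]
tcp_rot: [3.142, 0.0, 0.139]
ft_force: [-0.1, 0.2, -0.0]
opening: 0.216
```

Request:
{"method": "carry_out", "body": {"moves": [{"dx": 0, "dy": 0, "dz": 0, "twist": 0}, {"dx": 0, "dy": 0, "dz": 0, "twist": 0}, {"dx": 0, "dy": 0, "dz": 0, "twist": 0}, {"dx": 0, "dy": 0, "dz": 0, "twist": 0}, {"dx": 0, "dy": 0, "dz": 0, "twist": 0}]}}

```text
t: 3.7
eef_pos: [544.6, 18.6, 106.6]
tcp_rot: [3.141, 0.0, 0.139]
ft_force: [-0.6, -0.2, -0.5]
opening: 0.171
```

Request:
{"method": "carry_out", "body": {"moves": [{"dx": 0, "dy": 0, "dz": -0.008, "twist": 0}, {"dx": 0, "dy": 0, "dz": -0.02, "twist": 0}, {"dx": 0, "dy": 0, "dz": -0.035, "twist": 0}, {"dx": 0, "dy": 0, "dz": -0.05, "twist": 0}, {"dx": 0, "dy": 0.01, "dz": -0.055, "twist": 0}]}}

```text
t: 4.2
eef_pos: [545.9, 9.2, 163.6]
tcp_rot: [3.141, -0.001, 0.141]
ft_force: [-2.1, -0.5, -2.2]
opening: 0.169
```

Request:
{"method": "carry_out", "body": {"moves": [{"dx": -0.01, "dy": 0.03, "dz": 0, "twist": 0}, {"dx": -0.025, "dy": 0.075, "dz": 0, "twist": 0}, {"dx": -0.04, "dy": 0.12, "dz": 0, "twist": 0}, {"dx": -0.052, "dy": 0.165, "dz": 0.01, "twist": 0}, {"dx": -0.06, "dy": 0.2, "dz": 0.03, "twist": 0}]}}

```text
t: 4.7
eef_pos: [514.4, -201.1, 132.8]
tcp_rot: [3.139, -0.003, 0.138]
ft_force: [0.4, 0.3, -2.4]
opening: 0.17
```

```bash
python3 -c "
from h import *
go(514.3,-225,27,8)"
```

```text
at [ 514.4 -201.1  132.8] yaw 7.9 rot [ 3.139e+00 -3.000e-03] op 0.17 F [ 0.4  0.3 -2.4] t 4.7
need m: dx -0.0034 dy 0.0237 dz 0.1058 twist -0.10  dist 108
```

Request:
{"method": "carry_out", "body": {"moves": [{"dx": -0.003, "dy": 0.018, "dz": 0.025, "twist": 0}, {"dx": -0.003, "dy": 0.023, "dz": 0.055, "twist": 0}, {"dx": -0.003, "dy": 0.023, "dz": 0.08, "twist": 0}, {"dx": -0.003, "dy": 0.023, "dz": 0.096, "twist": 0}, {"dx": -0.003, "dy": 0.023, "dz": 0.101, "twist": 0}]}}

```text
t: 5.2
eef_pos: [513.9, -221.3, 29.2]
tcp_rot: [-3.14, 0.002, 0.138]
ft_force: [0.3, -1.1, -2.0]
opening: 0.168
```

Request:
{"method": "carry_out", "body": {"moves": [{"dx": 0, "dy": 0, "dz": 0.003, "twist": 0}, {"dx": 0, "dy": 0, "dz": 0.004, "twist": 0}, {"dx": 0, "dy": 0, "dz": 0.005, "twist": 0}, {"dx": 0, "dy": 0, "dz": 0.005, "twist": 0}, {"dx": 0, "dy": 0, "dz": 0.005, "twist": 0}]}}

```text
t: 5.7
eef_pos: [514.8, -220.9, 26.1]
tcp_rot: [3.141, -0.001, 0.139]
ft_force: [-0.3, -0.2, -1.7]
opening: 0.168
```

Request:
{"method": "carry_out", "body": {"moves": [{"dx": 0, "dy": 0, "dz": 0.001, "twist": 0}, {"dx": 0, "dy": 0, "dz": 0.0015, "twist": 0}, {"dx": 0, "dy": 0, "dz": 0.0015, "twist": 0}]}}

```text
t: 6.0
eef_pos: [514.8, -221.0, 25.6]
tcp_rot: [3.141, -0.001, 0.139]
ft_force: [-4.8, 2.2, 15.8]
opening: 0.17
```

Request:
{"method": "carry_out", "body": {"moves": [{"dx": 0, "dy": 0, "dz": 0, "twist": 0}, {"dx": 0, "dy": 0, "dz": 0, "twist": 0}, {"dx": 0, "dy": 0, "dz": 0, "twist": 0}, {"dx": 0, "dy": 0, "dz": 0, "twist": 0}, {"dx": 0, "dy": 0, "dz": 0, "twist": 0}], "grip": 0.06}}

```text
t: 6.5
eef_pos: [514.5, -220.9, 24.0]
tcp_rot: [3.142, 0.0, 0.139]
ft_force: [0.1, -0.1, 0.1]
opening: 0.528
```

Request:
{"method": "carry_out", "body": {"moves": [{"dx": 0, "dy": 0, "dz": -0.02, "twist": 0}, {"dx": 0, "dy": 0, "dz": -0.06, "twist": 0}, {"dx": 0, "dy": 0, "dz": -0.11, "twist": 0}, {"dx": 0, "dy": 0, "dz": -0.15, "twist": 0}, {"dx": 0, "dy": 0, "dz": -0.17, "twist": 0}]}}

```text
t: 7.0
eef_pos: [515.2, -221.2, 197.7]
tcp_rot: [3.139, -0.003, 0.139]
ft_force: [0.7, 0.3, -1.3]
opening: 0.629
```

```bash
python3 - <<'E'
from h import *
p,d,i=shot("top"); save("top2",p); X=cloud(d,i)
P=X[mask(p,70,95,50,80,(315,185,390,255))]; print("cover",len(P),np.median(P[:,2]),*rect(P))
# box wooden/white: nuts region zoom
c=p[110:250,220:320]; save("nuts2",cv2.resize(c,(700,980//1),interpolation=cv2.INTER_CUBIC)[:, :]) if 0 else None
q,dd,ii=shot("side"); save("side2",q)
z1=cv2.resize(p[125:235,235:305],None,fx=5,fy=5,interpolation=cv2.INTER_CUBIC); z2=cv2.resize(q[140:260,190:320],(0,0),fx=3.4,fy=4.583,interpolation=cv2.INTER_CUBIC)
save("zoom2",np.hstack([z1,z2[:550]])); print(z1.shape,z2.shape)
np.savez("top2.npz",p=p,X=X)
a=np.radians(20); g=np.array([504,224])-110*np.array([np.cos(a),np.sin(a)]); print(g); go(*g,150,20)
E
```

```text
cover 82 19.891591459569717 [ 490.1 -144.3] [ 40.  127.7] 71.5 [[423.0, -143.0], [544.0, -184.0], [557.0, -146.0], [436.0, -105.0]]
(550, 350, 3) (550, 442, 3)
[400.63381171 186.37778423]
at [ 515.4 -221.3  197.1] yaw 7.97 rot [ 3.138 -0.004] op 0.632 F [-0.6  0.2 -0.7] t 7.1
need m: dx -0.0572 dy -0.4197 dz 0.0471 twist -12.03  dist 426
```

View pics/zoom2.png

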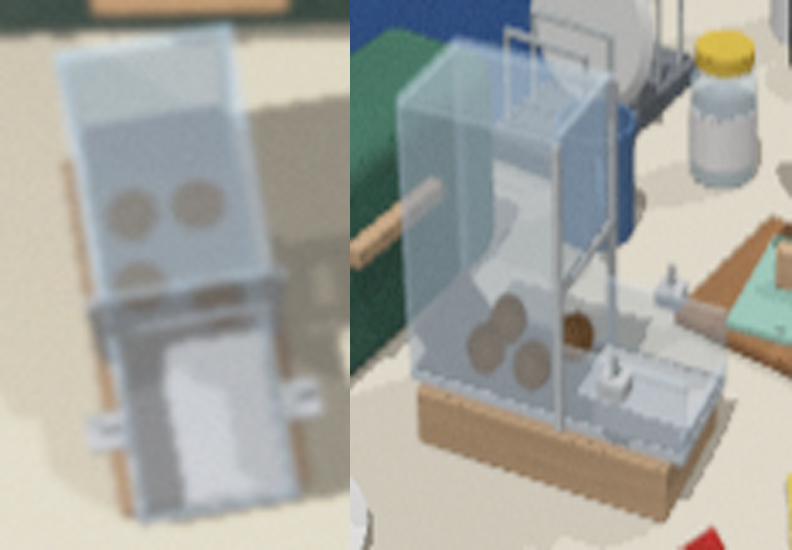

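```bash
cat >> h.py <<'E'
BA=np.radians(7.9); BO=np.array([599.6,26.2])
def tobox(P):
    q=np.asarray(P)[:,:2]-BO; c,n=np.cos(BA),np.sin(BA); return q@np.array([[c,-n],[n,c]])
def frombox(x,y=0): c,n=np.cos(BA),np.sin(BA); return BO+[c*x-n*y,n*x+c*y]
E
python3 - <<'E'
from h import *
i={k:np.array(v,float) for k,v in camera_info("top").items() if k in("mtx","dist_coeffs","R","t")}
Z=np.array([[132,215],[198,205],[138,285],[215,295],[104,431],[301,397],[135,520],[300,495]])/5+[235,125]
print("nuts",tobox(onplane(Z[:4],i,61)).round()); print("pins(-55,+-60)",tobox(onplane(Z[4:6],i,109)).round())
print("front wall ends(-110,+-50)",tobox(onplane(Z[6:],i,62)).round())
E
```

```text
nuts [[ 79.  22.]
 [ 79. -19.]
 [ 35.  25.]
 [ 21. -21.]]
pins(-55,+-60) [[-59.  59.]
 [-58. -60.]]
front wall ends(-110,+-50) [[-110.   50.]
 [-111.  -52.]]
```

Request:
{"method": "carry_out", "body": {"moves": [{"dx": -0.008, "dy": -0.045, "dz": 0, "twist": -4}, {"dx": -0.014, "dy": -0.09, "dz": 0, "twist": -8}, {"dx": -0.02, "dy": -0.14, "dz": 0, "twist": -12}, {"dx": -0.028, "dy": -0.19, "dz": 0, "twist": -12}, {"dx": -0.034, "dy": -0.238, "dz": 0, "twist": -12}], "grip": 0.06}}

```text
t: 7.6
eef_pos: [446.5, 11.7, 193.1]
tcp_rot: [-3.141, 0.002, 0.348]
ft_force: [0.6, 0.8, 0.7]
opening: 0.629
```

```bash
python3 - <<'E'
from h import *
go(400.6,186.4,130,20)
E
```

```text
at [446.5  11.7 193.1] yaw 19.93 rot [-3.141e+00  2.000e-03] op 0.629 F [0.6 0.8 0.7] t 7.6
need m: dx 0.0164 dy -0.1798 dz 0.0631 twist -0.07  dist 191
```

Request:
{"method": "carry_out", "body": {"moves": [{"dx": 0.004, "dy": -0.045, "dz": 0, "twist": 0}, {"dx": 0.008, "dy": -0.09, "dz": 0, "twist": 0}, {"dx": 0.013, "dy": -0.14, "dz": 0, "twist": 0}, {"dx": 0.0165, "dy": -0.18, "dz": 0, "twist": 0}, {"dx": 0.0165, "dy": -0.18, "dz": 0.02, "twist": 0}]}}

```text
t: 8.1
eef_pos: [401.1, 188.6, 174.4]
tcp_rot: [-3.141, -0.002, 0.353]
ft_force: [0.8, -1.3, -0.7]
opening: 0.631
```

Request:
{"method": "carry_out", "body": {"moves": [{"dx": 0, "dy": 0, "dz": 0.03, "twist": 0}, {"dx": 0, "dy": 0, "dz": 0.06, "twist": 0}, {"dx": 0, "dy": 0, "dz": 0.09, "twist": 0}, {"dx": 0, "dy": 0, "dz": 0.106, "twist": 0}, {"dx": 0, "dy": 0, "dz": 0.11, "twist": 0}]}}

```text
t: 8.6
eef_pos: [400.6, 184.5, 61.8]
tcp_rot: [-3.141, 0.005, 0.348]
ft_force: [0.4, -0.8, 0.4]
opening: 0.634
```

```bash
python3 - <<'E'
from h import *
go(400.6,186.4,64,20)
q,d,i=shot("side"); X=cloud(d,i)
s=mask(q,0,8,120,60,(220,245,310,300))|mask(q,172,180,120,60,(220,245,310,300))
P=X[s&(X[...,2]<10)];print(rect(P))
save("side3",cv2.resize(q[180:330,190:390],None,fx=3,fy=3,interpolation=cv2.INTER_CUBIC))
E
```

```text
at [400.6 184.5  61.8] yaw 19.96 rot [-3.141  0.005] op 0.634 F [ 0.4 -0.8  0.4] t 8.6
need m: dx 0.0006 dy -0.0018 dz -0.0022 twist -0.04  dist 3
(array([502. , 223.4]), array([82.6, 83.8]), 20.4, [[449.0, 248.0], [478.0, 170.0], [555.0, 199.0], [526.0, 277.0]])
```

View pics/side3.png

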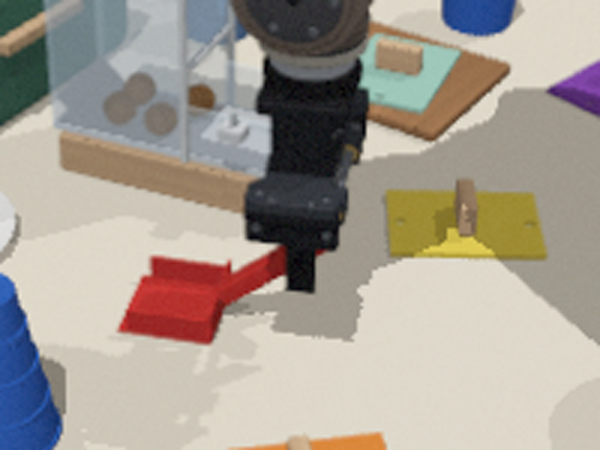

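Request:
{"method": "carry_out", "body": {"moves": [{"dx": 0, "dy": -0.001, "dz": -0.0005, "twist": 0}, {"dx": 0, "dy": -0.001, "dz": -0.0005, "twist": 0}, {"dx": 0, "dy": -0.001, "dz": -0.0005, "twist": 0}, {"dx": 0, "dy": -0.001, "dz": -0.0005, "twist": 0}, {"dx": 0, "dy": -0.001, "dz": -0.0005, "twist": 0}], "grip": 0.005}}

```text
t: 9.15
eef_pos: [401.8, 185.9, 65.0]
tcp_rot: [3.141, -0.001, 0.348]
ft_force: [-0.1, -0.2, 0.4]
opening: 0.262
```

Request:
{"method": "carry_out", "body": {"moves": [{"dx": 0, "dy": 0, "dz": 0, "twist": 0}, {"dx": 0, "dy": 0, "dz": 0, "twist": 0}, {"dx": 0, "dy": 0, "dz": 0, "twist": 0}, {"dx": 0, "dy": 0, "dz": 0, "twist": 0}, {"dx": 0, "dy": 0, "dz": 0, "twist": 0}]}}

```text
t: 9.65
eef_pos: [401.6, 185.9, 64.7]
tcp_rot: [3.141, -0.0, 0.348]
ft_force: [-1.3, -0.7, 6.2]
opening: 0.209
```

```bash
python3 - <<'E'
from h import *
go(400.6,184.5,64,20); g=frombox(-20-150); print(g); go(*g,200,7.9)
E
```

```text
at [401.6 185.9  64.7] yaw 19.97 rot [ 3.141 -0.   ] op 0.209 F [-1.3 -0.7  6.2] t 9.65
need m: dx -0.0014 dy 0.0009 dz 0.0007 twist -0.03  dist 2
[431.21339125   2.83442717]
at [401.6 185.9  64.7] yaw 19.97 rot [ 3.141 -0.   ] op 0.209 F [-1.3 -0.7  6.2] t 9.65
need m: dx -0.0346 dy 0.1821 dz -0.1353 twist 12.07  dist 230
```

Request:
{"method": "carry_out", "body": {"moves": [{"dx": 0, "dy": 0, "dz": -0.02, "twist": 0}, {"dx": 0, "dy": 0, "dz": -0.05, "twist": 0}, {"dx": 0, "dy": 0, "dz": -0.09, "twist": 0}, {"dx": 0, "dy": 0.01, "dz": -0.125, "twist": 0}, {"dx": -0.005, "dy": 0.03, "dz": -0.135, "twist": 2}]}}

```text
t: 10.15
eef_pos: [408.2, 156.6, 202.6]
tcp_rot: [3.141, -0.005, 0.315]
ft_force: [0.5, 0.0, -1.1]
opening: 0.209
```

Request:
{"method": "carry_out", "body": {"moves": [{"dx": -0.008, "dy": 0.04, "dz": 0, "twist": 3}, {"dx": -0.015, "dy": 0.08, "dz": 0, "twist": 6}, {"dx": -0.022, "dy": 0.12, "dz": 0, "twist": 9}, {"dx": -0.028, "dy": 0.15, "dz": 0, "twist": 10}, {"dx": -0.028, "dy": 0.15, "dz": 0, "twist": 10}]}}

```text
t: 10.65
eef_pos: [427.1, 2.0, 199.4]
tcp_rot: [3.141, 0.0, 0.135]
ft_force: [0.9, -0.3, -0.6]
opening: 0.208
```

```bash
python3 - <<'E'
from h import *
g=frombox(-25-148); go(*g,180,7.9)
p,d,i=shot("top"); X=cloud(d,i)
s=mask(p,0,8,110,50,(230,150,320,260))|mask(p,172,180,110,50,(230,150,320,260))
P=X[s]; print(len(P)); zs=P[:,2]; print(np.percentile(zs,[5,25,50,75,95]).round())
F=P[zs<np.median(zs)+5]; print("floor",rect(F)); A=np.c_[F[:,:2],np.ones(len(F))]; k=np.linalg.lstsq(A,F[:,2],rcond=None)[0]; print("slope deg",np.degrees(k[:2]).round(2))
b=tobox(F); print("box x",b[:,0].min().round(1),b[:,0].max().round(1),"y",b[:,1].min().round(1),b[:,1].max().round(1))
save("top4",cv2.resize(p[120:280,200:340],None,fx=3.5,fy=3.5,interpolation=cv2.INTER_CUBIC))
E
```

```text
at [427.1   2.  199.4] yaw 7.73 rot [3.141 0.   ] op 0.208 F [ 0.9 -0.3 -0.6] t 10.65
need m: dx 0.0012 dy -0.0003 dz 0.0194 twist -0.17  dist 19
518
[132. 135. 137. 140. 156.]
floor (array([538.3,  18.9]), array([67.8, 73. ]), 7.7, [[500.0, 51.0], [510.0, -22.0], [577.0, -13.0], [567.0, 60.0]])
slope deg [-0.41  0.19]
box x -95.7 -27.9 y -35.4 37.7
```

View pics/top4.png

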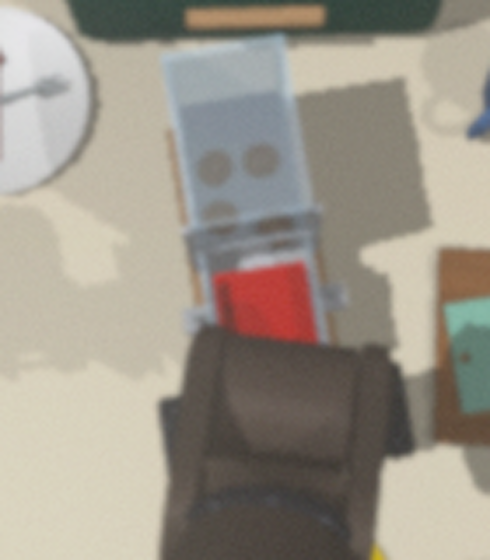

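Request:
{"method": "carry_out", "body": {"moves": [{"dx": 0.006, "dy": 0.0005, "dz": 0.0, "twist": -0.15}, {"dx": 0.012, "dy": 0.001, "dz": 0.0, "twist": -0.15}, {"dx": 0.012, "dy": 0.001, "dz": 0.01, "twist": -0.15}, {"dx": 0.012, "dy": 0.001, "dz": 0.03, "twist": -0.15}, {"dx": 0.012, "dy": 0.001, "dz": 0.05, "twist": -0.15}]}}

```text
t: 11.2
eef_pos: [438.5, 6.1, 148.7]
tcp_rot: [3.142, 0.0, 0.143]
ft_force: [-3.1, 0.4, 7.1]
opening: 0.206
```

Request:
{"method": "carry_out", "body": {"moves": [{"dx": 0, "dy": 0, "dz": 0.015, "twist": 0}, {"dx": 0, "dy": 0, "dz": 0.026, "twist": 0}, {"dx": 0, "dy": 0, "dz": 0.032, "twist": 0}, {"dx": 0, "dy": 0, "dz": 0.034, "twist": 0}, {"dx": 0, "dy": 0, "dz": 0.034, "twist": 0}]}}

```text
t: 11.7
eef_pos: [438.6, 5.7, 115.4]
tcp_rot: [-3.141, 0.001, 0.142]
ft_force: [-0.9, -0.6, -0.5]
opening: 0.209
```

```bash
python3 - <<'E'
from h import *
g=frombox(-15-148); go(*g,111,7.9)
e=np.array(state()["eef_pos"]); print(tobox([e]))
E
```

```text
at [438.6   5.7 115.4] yaw 8.15 rot [-3.141e+00  1.000e-03] op 0.209 F [-0.9 -0.6 -0.5] t 11.7
need m: dx -0.0008 dy 0.0018 dz 0.0044 twist 0.25  dist 5
[[-162.25463228    1.7882783 ]]
```

Request:
{"method": "carry_out", "body": {"moves": [{"dx": 0, "dy": 0.002, "dz": 0.001, "twist": 0.1}, {"dx": 0, "dy": 0.003, "dz": 0.002, "twist": 0.2}, {"dx": 0, "dy": 0.003, "dz": 0.003, "twist": 0.2}, {"dx": 0, "dy": 0.003, "dz": 0.004, "twist": 0.2}, {"dx": 0, "dy": 0.003, "dz": 0.004, "twist": 0.2}]}}

```text
t: 12.2
eef_pos: [439.2, 2.4, 111.6]
tcp_rot: [3.142, 0.0, 0.138]
ft_force: [-0.0, -0.3, -1.5]
opening: 0.207
```

```bash
python3 - <<'E'
from h import *
go(*frombox(-52,-1.2),111,7.9)
e=np.array(state()["eef_pos"]); print(tobox([e]))
q,d,i=shot("side"); save("side5",cv2.resize(q[140:260,190:340],None,fx=5,fy=5,interpolation=cv2.INTER_CUBIC))
E
```

```text
at [439.2   2.4 111.6] yaw 7.91 rot [3.142 0.   ] op 0.207 F [-0.  -0.3 -1.5] t 12.2
need m: dx 0.1102 dy -0.0004 dz 0.0006 twist 0.01  dist 110
[[-162.17307478   -1.56685476]]
```

View pics/side5.png

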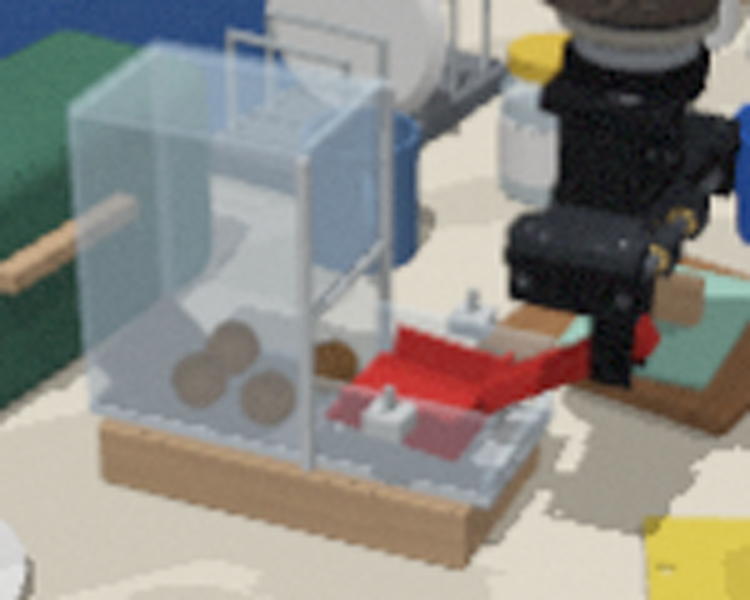

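Request:
{"method": "carry_out", "body": {"moves": [{"dx": 0, "dy": 0, "dz": 0.0007, "twist": 0}, {"dx": 0.01, "dy": 0, "dz": 0.0007, "twist": 0}, {"dx": 0.025, "dy": 0, "dz": 0.0007, "twist": 0}, {"dx": 0.04, "dy": 0, "dz": 0.0007, "twist": 0}, {"dx": 0.055, "dy": 0, "dz": 0.0007, "twist": 0}]}}

```text
t: 12.75
eef_pos: [495.0, 10.1, 111.0]
tcp_rot: [3.141, -0.0, 0.138]
ft_force: [0.3, -0.3, -1.4]
opening: 0.205
```

```bash
python3 - <<'E'
from h import *
go(*frombox(-50,-1.4),111,7.9)
e=np.array(state()["eef_pos"]); print(tobox([e]))
E
```

```text
at [495.   10.1 111. ] yaw 7.91 rot [ 3.141 -0.   ] op 0.205 F [ 0.3 -0.3 -1.4] t 12.75
need m: dx 0.0558 dy -0.0001 dz -0.0000 twist 0.01  dist 56
[[-105.79318808   -1.56116559]]
```

Request:
{"method": "carry_out", "body": {"moves": [{"dx": 0.018, "dy": 0, "dz": 0.0007, "twist": 0}, {"dx": 0.038, "dy": 0, "dz": 0.0007, "twist": 0}, {"dx": 0.054, "dy": 0, "dz": 0.0007, "twist": 0}, {"dx": 0.054, "dy": 0, "dz": 0.0007, "twist": 0}, {"dx": 0.054, "dy": 0, "dz": 0.0007, "twist": 0}]}}

```text
t: 13.25
eef_pos: [547.4, 17.5, 109.9]
tcp_rot: [-3.142, 0.001, 0.138]
ft_force: [-1.2, 0.0, -0.8]
opening: 0.212
```

```bash
python3 - <<'E'
from h import *
go(*frombox(-50,-1.4),111,7.9)
e=np.array(state()["eef_pos"]); print(tobox([e]))
q,d,i=shot("side"); p,d,i=shot("top")
z1=cv2.resize(p[125:235,235:305],None,fx=5,fy=5,interpolation=cv2.INTER_CUBIC); z2=cv2.resize(q[140:260,190:320],(0,0),fx=3.4,fy=4.583,interpolation=cv2.INTER_CUBIC)
save("zoom6",np.hstack([z1,z2[:550]]))
E
```

```text
at [547.4  17.5 109.9] yaw 7.92 rot [-3.142e+00  1.000e-03] op 0.212 F [-1.2  0.  -0.8] t 13.25
need m: dx 0.0029 dy -0.0000 dz -0.0011 twist 0.02  dist 3
[[-52.85825456  -1.43172602]]
```

View pics/zoom6.png

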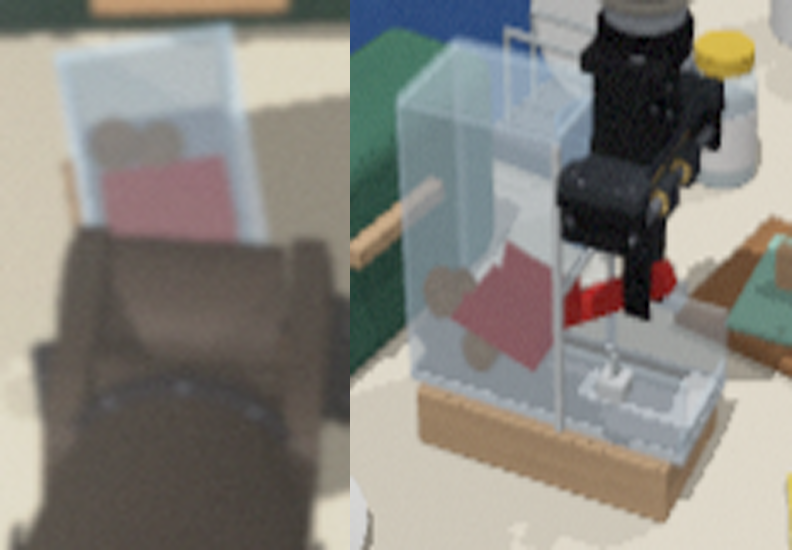

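```bash
python3 - <<'E'
from h import *
for n,bx in(("side",(190,140,345,270)),("top",(235,120,305,235))):
    p,d,i=shot(n); X=cloud(d,i)
    h=cv2.cvtColor(p,cv2.COLOR_RGB2HSV).astype(int); 
    m=((h[...,0]<10)|(h[...,0]>165))&(h[...,1]>60)&(h[...,2]>50); k=np.zeros_like(m); k[bx[1]:bx[3],bx[0]:bx[2]]=1; m&=k
    P=X[m]; b=np.c_[tobox(P),P[:,2]-40]
    print(n,len(P)); print(np.percentile(b,[2,10,25,50,75,90,98],axis=0).round(0).tolist())
    # lip outline via pixel corners
    c=max(cv2.findContours(m.astype(np.uint8),cv2.RETR_EXTERNAL,cv2.CHAIN_APPROX_NONE)[0],key=cv2.contourArea)
    print(cv2.approxPolyDP(c,2.5,True).reshape(-1,2).tolist())
    np.savez(n+"7.npz",m=m,X=X,p=p)
E
```

```text
side 674
[[-76.0, -12.0, 43.0], [-56.0, 5.0, 52.0], [-1.0, 10.0, 61.0], [26.0, 49.0, 74.0], [47.0, 51.0, 90.0], [65.0, 52.0, 102.0], [81.0, 55.0, 112.0]]
[[236, 194], [221, 209], [244, 219], [248, 215], [248, 199]]
top 91
[[24.0, -28.0, 191.0], [30.0, -25.0, 192.0], [38.0, -22.0, 194.0], [47.0, -15.0, 196.0], [55.0, -4.0, 198.0], [58.0, 9.0, 199.0], [61.0, 20.0, 200.0]]
[[269, 160], [270, 166], [276, 165], [277, 169], [273, 168], [278, 171], [278, 159]]
```

```bash
cat >> h.py <<'E'
INF={n:{k:np.array(v,float) for k,v in camera_info(n).items() if k in("mtx","dist_coeffs","R","t")} for n in("side","top")}
def tri(us,ut):
    A=[];c=[]
    o=[];r=[]
    for n,u in(("side",us),("top",ut)):
        i=INF[n]; q=(rays([u],i)@i["R"])[0]; r.append(q/np.linalg.norm(q)); o.append(-i["R"].T@i["t"])
    t=np.linalg.lstsq(np.c_[r[0],-r[1]],o[1]-o[0],rcond=None)[0]; a,b=o[0]+t[0]*r[0],o[1]+t[1]*r[1]
    m=(a+b)/2; return np.r_[tobox([m])[0],m[2]-40].round(1),"gap",np.linalg.norm(a-b).round(1)
E
python3 - <<'E'
from h import *
print(tri((221,209),(255.6,160.6)),tri((236,194),(279.4,156)))
def px(x,y,n,fx,fy,u0,v0): return (u0+x/fx,v0+y/fy)
s=lambda x,y:(190+x/3.4,140+y/4.583); t=lambda x,y:(235+x/5,125+y/5)
print("nutA",tri(s(447,292),t(118,142)),tri(s(447,292),t(162,140)),tri(s(480,350),t(118,142)))
E
```

```text
(array([100.2,  36.5,  46.4]), 'gap', np.float64(2.0)) (array([ 95.4, -39. ,  60.1]), 'gap', np.float64(6.2))
nutA (array([-45. ,   2.8, 134.9]), 'gap', np.float64(278.0)) (array([-40.5, -22.1, 119.2]), 'gap', np.float64(271.6)) (array([-57.9,   5.5, 110.6]), 'gap', np.float64(314.3))
```

```bash
python3 - <<'E'
from h import *
s=lambda x,y:(190+(x-350)/3.4,140+y/4.583); t=lambda x,y:(235+x/5,125+y/5)
for a in((447,292),(480,350)):
  for b in((118,142),(162,140)): print(a,b,tri(s(*a),t(*b)))
print(tobox(onplane([t(118,142),t(162,140)],INF["top"],61)),tobox(onplane([t(118,142),t(162,140)],INF["top"],85)))
E
```

```text
(447, 292) (118, 142) (array([117.5,  23.1,  53.3]), 'gap', np.float64(1.9))
(447, 292) (162, 140) (array([124.7,  -1.4,  37.7]), 'gap', np.float64(11.3))
(480, 350) (118, 142) (array([110.5,  17. ,  14.2]), 'gap', np.float64(37.4))
(480, 350) (162, 140) (array([118. ,  -8.5,  -3.2]), 'gap', np.float64(24.6))
[[126.81995644  23.6280389 ]
 [123.63830704  -3.76664484]] [[120.57020966  23.50945178]
 [117.43878466  -3.45278909]]
```

Request:
{"method": "carry_out", "body": {"moves": [{"dx": -0.005, "dy": 0, "dz": 0, "twist": 0}, {"dx": -0.015, "dy": 0, "dz": 0, "twist": 0}, {"dx": -0.03, "dy": 0, "dz": 0, "twist": 0}, {"dx": -0.048, "dy": 0, "dz": 0, "twist": 0}, {"dx": -0.066, "dy": 0, "dz": 0, "twist": 0}]}}

```text
t: 13.95
eef_pos: [480.7, 8.2, 110.3]
tcp_rot: [3.141, -0.001, 0.138]
ft_force: [-0.7, 0.8, -0.2]
opening: 0.208
```

Request:
{"method": "carry_out", "body": {"moves": [{"dx": -0.018, "dy": 0, "dz": 0, "twist": 0}, {"dx": -0.034, "dy": 0, "dz": 0, "twist": 0}, {"dx": -0.043, "dy": 0, "dz": 0, "twist": 0}, {"dx": -0.046, "dy": 0, "dz": 0, "twist": 0}, {"dx": -0.046, "dy": 0, "dz": 0, "twist": 0}]}}

```text
t: 14.45
eef_pos: [436.4, 1.8, 110.4]
tcp_rot: [3.141, -0.001, 0.138]
ft_force: [0.9, 0.5, -1.5]
opening: 0.207
```

```bash
python3 - <<'E'
from h import *
go(*frombox(-163,-1.4),95,7.9)
e=np.array(state()["eef_pos"]); print(tobox([e]))
q,d,i=shot("side"); p,d,i=shot("top"); np.savez("z8.npz",p=p,q=q)
z1=cv2.resize(p[125:235,235:305],None,fx=5,fy=5,interpolation=cv2.INTER_CUBIC); z2=cv2.resize(q[140:260,190:320],(0,0),fx=3.4,fy=4.583,interpolation=cv2.INTER_CUBIC)
save("zoom8",np.hstack([z1,z2[:550]]))
E
```

```text
at [436.4   1.8 110.4] yaw 7.9 rot [ 3.141e+00 -1.000e-03] op 0.207 F [ 0.9  0.5 -1.5] t 14.45
need m: dx 0.0020 dy -0.0003 dz 0.0154 twist -0.00  dist 16
[[-164.98249176   -1.70640488]]
```

View pics/zoom8.png

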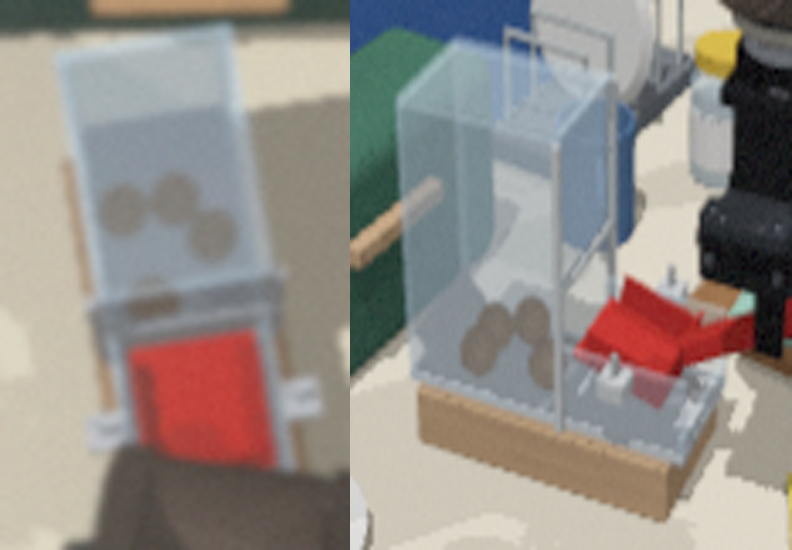

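Request:
{"method": "carry_out", "body": {"moves": [{"dx": 0.003, "dy": 0, "dz": 0.005, "twist": 0}, {"dx": 0.003, "dy": 0, "dz": 0.01, "twist": 0}, {"dx": 0.003, "dy": 0, "dz": 0.014, "twist": 0}, {"dx": 0.003, "dy": 0, "dz": 0.015, "twist": 0}, {"dx": 0.003, "dy": 0, "dz": 0.015, "twist": 0}]}}

```text
t: 15.05
eef_pos: [439.1, 2.4, 94.9]
tcp_rot: [-3.141, 0.001, 0.138]
ft_force: [0.4, 0.5, -1.7]
opening: 0.208
```

Request:
{"method": "carry_out", "body": {"moves": [{"dx": 0, "dy": 0, "dz": 0, "twist": 0}, {"dx": 0, "dy": 0, "dz": 0, "twist": 0}, {"dx": 0, "dy": 0, "dz": 0, "twist": 0}, {"dx": 0, "dy": 0, "dz": 0, "twist": 0}, {"dx": 0, "dy": 0, "dz": 0, "twist": 0}], "grip": 0.04}}

```text
t: 15.55
eef_pos: [439.3, 2.4, 95.3]
tcp_rot: [3.141, -0.0, 0.138]
ft_force: [1.0, 0.3, 1.1]
opening: 0.42
```

```bash
python3 - <<'E'
from h import *
go(*frombox(-163,-1.4),110.5,7.9)
e=np.array(state()["eef_pos"]); print(tobox([e]))
p,d,i=shot("top"); X=cloud(d,i); q,d2,i2=shot("side"); np.savez("z9.npz",p=p,q=q)
B=(245,170,300,235); s=mask(p,0,8,110,50,B)|mask(p,172,180,110,50,B)
P=X[s]; zs=P[:,2]; print(len(P),np.percentile(zs,[5,25,50,75,95]).round())
F=P[zs<np.median(zs)+6]; b=tobox(F); A=np.c_[b,np.ones(len(F))]; k=np.linalg.lstsq(A,F[:,2],rcond=None)[0]; print("slope deg",np.degrees(k[:2]).round(2))
print("box x",np.percentile(b[:,0],[1,99]).round(1),"y",np.percentile(b[:,1],[1,99]).round(1),"yaw",rect(F)[2])
# pixel outline on plane floor 48
v,u=np.nonzero(s); o=tobox(onplane(np.c_[u,v],INF["top"],48)); print("ray x max",np.percentile(o[:,0],[1,99]).round(1),np.percentile(o[:,1],[1,99]).round(1))
E
```

```text
at [439.3   2.4  95.3] yaw 7.91 rot [ 3.141 -0.   ] op 0.42 F [1.  0.3 1.1] t 15.55
need m: dx -0.0009 dy -0.0002 dz -0.0152 twist 0.01  dist 15
[[-162.08746491   -1.57637095]]
550 [44. 47. 49. 52. 72.]
slope deg [-0.   -0.56]
box x [-74.7  -4.1] y [-35.7  35.2] yaw 7.8
ray x max [-78.5  -4.1] [-37.9  35.1]
```

Request:
{"method": "carry_out", "body": {"moves": [{"dx": 0, "dy": 0, "dz": -0.008, "twist": 0}, {"dx": 0.004, "dy": -0.0005, "dz": -0.0152, "twist": 0}, {"dx": 0.009, "dy": -0.0005, "dz": -0.0152, "twist": 0}, {"dx": 0.009, "dy": -0.0005, "dz": -0.0152, "twist": 0}, {"dx": 0.009, "dy": -0.0005, "dz": -0.0152, "twist": 0}]}}

```text
t: 16.15
eef_pos: [448.1, 4.1, 110.3]
tcp_rot: [3.142, 0.0, 0.138]
ft_force: [0.1, 0.2, -0.1]
opening: 0.422
```

Request:
{"method": "carry_out", "body": {"moves": [{"dx": 0, "dy": 0, "dz": 0, "twist": 0}, {"dx": 0, "dy": 0, "dz": 0, "twist": 0}, {"dx": 0, "dy": 0, "dz": 0, "twist": 0}, {"dx": 0, "dy": 0, "dz": 0, "twist": 0}, {"dx": 0, "dy": 0, "dz": 0, "twist": 0}], "grip": 0.005}}

```text
t: 16.65
eef_pos: [448.0, 4.1, 110.4]
tcp_rot: [3.142, 0.0, 0.138]
ft_force: [-0.2, -0.0, -0.7]
opening: 0.21
```

```bash
cat >> h.py <<'E'
def pan(B=(245,120,300,235),lo=30,hi=400,hb=8):
    p,d,i=shot("top"); X=cloud(d,i); s=mask(p,0,hb,110,50,B)|mask(p,172,180,110,50,B)
    P=X[s&(X[...,2]>lo)&(X[...,2]<hi)]; zs=P[:,2]; F=P[zs<np.median(zs)+8]; b=tobox(F)
    k=np.linalg.lstsq(np.c_[b,np.ones(len(F))],F[:,2],rcond=None)[0]
    print("pan n",len(P),"zmed",np.median(F[:,2]).round(1),"slope deg",np.degrees(np.arctan(k[:2])).round(2),"box x",np.percentile(b[:,0],[1,99]).round(1),"y",np.percentile(b[:,1],[1,99]).round(1))
    return p
E
python3 - <<'E'
from h import *
go(*frombox(-100,-1.4),110.5,7.9)
e=np.array(state()["eef_pos"]); print(tobox([e]),e[2])
pan()
E
```

```text
at [448.    4.1 110.4] yaw 7.91 rot [3.142 0.   ] op 0.21 F [-0.2 -0.  -0.7] t 16.65
need m: dx 0.0532 dy 0.0003 dz -0.0001 twist 0.01  dist 53
[[-153.19783572   -1.08266874]] 110.35921702100698
pan n 457 zmed 49.1 slope deg [-0.14  0.13] box x [-68.   -3.6] y [-35.6  35. ]
```

Request:
{"method": "carry_out", "body": {"moves": [{"dx": 0.005, "dy": 0, "dz": -0.0003, "twist": 0}, {"dx": 0.015, "dy": 0, "dz": -0.0003, "twist": 0}, {"dx": 0.027, "dy": 0, "dz": -0.0003, "twist": 0}, {"dx": 0.039, "dy": 0, "dz": -0.0003, "twist": 0}, {"dx": 0.051, "dy": 0, "dz": -0.0003, "twist": 0}]}}

```text
t: 17.2
eef_pos: [499.9, 11.3, 110.6]
tcp_rot: [3.141, -0.0, 0.138]
ft_force: [0.1, 0.1, -0.1]
opening: 0.209
```

Request:
{"method": "carry_out", "body": {"moves": [{"dx": 0.011, "dy": 0, "dz": 0, "twist": 0}, {"dx": 0.021, "dy": 0, "dz": 0, "twist": 0}, {"dx": 0.031, "dy": 0, "dz": 0, "twist": 0}, {"dx": 0.036, "dy": 0, "dz": 0, "twist": 0}, {"dx": 0.036, "dy": 0, "dz": 0, "twist": 0}]}}

```text
t: 17.7
eef_pos: [534.7, 16.1, 110.6]
tcp_rot: [3.142, -0.0, 0.138]
ft_force: [-0.3, -0.3, -2.1]
opening: 0.21
```

```bash
python3 - <<'E'
from h import *
go(*frombox(-50,-1.2),110.7,7.9)
e=np.array(state()["eef_pos"]); print(tobox([e]),e[2])
q,d,i=shot("side"); p,d,i=shot("top"); np.savez("z10.npz",p=p,q=q)
z1=cv2.resize(p[125:235,235:305],None,fx=5,fy=5,interpolation=cv2.INTER_CUBIC); z2=cv2.resize(q[140:260,190:320],(0,0),fx=3.4,fy=4.583,interpolation=cv2.INTER_CUBIC)
save("zoom10",np.hstack([z1,z2[:550]]))
E
```

```text
at [534.7  16.1 110.6] yaw 7.92 rot [ 3.142 -0.   ] op 0.21 F [-0.3 -0.3 -2.1] t 17.7
need m: dx 0.0156 dy 0.0002 dz -0.0001 twist 0.02  dist 16
[[-65.61873714  -1.05245563]] 110.55544948771474
```

View pics/zoom10.png

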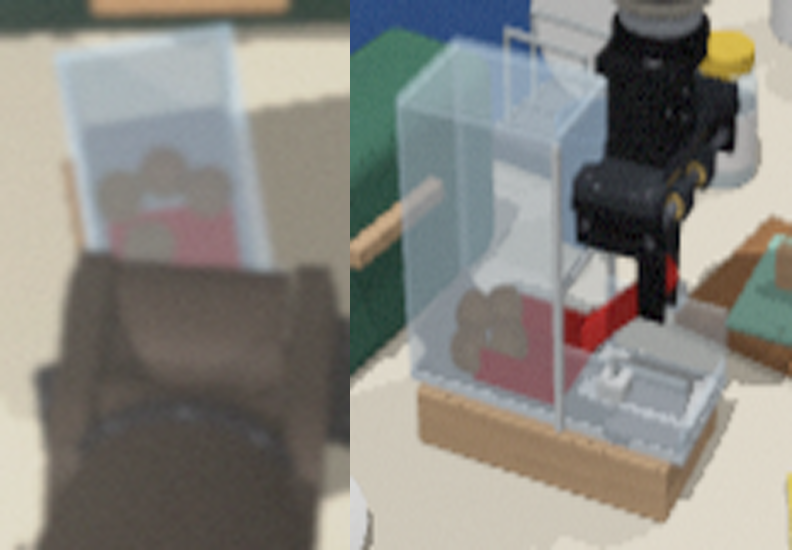

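Request:
{"method": "carry_out", "body": {"moves": [{"dx": 0.006, "dy": 0, "dz": 0, "twist": 0}, {"dx": 0.012, "dy": 0, "dz": 0, "twist": 0}, {"dx": 0.0155, "dy": 0, "dz": 0, "twist": 0}, {"dx": 0.0155, "dy": 0, "dz": 0, "twist": 0}, {"dx": 0.0155, "dy": 0, "dz": 0, "twist": 0}]}}

```text
t: 18.3
eef_pos: [549.5, 18.3, 110.6]
tcp_rot: [3.142, 0.0, 0.138]
ft_force: [-0.4, 0.3, -0.1]
opening: 0.207
```

```bash
cat >> h.py <<'E'
def outl(B,hs=(165,10)):
    q,_,_=shot("side"); p,_,_=shot("top"); return p,q
E
python3 - <<'E'
from h import *
go(*frombox(-50,-1.2),110.7,7.9)
e=np.array(state()["eef_pos"]); print(tobox([e]),e[2])
q,d,i=shot("side"); p,d,i=shot("top"); np.savez("z11.npz",p=p,q=q)
old=np.load("z10.npz")
def nuts(p,bx,K,nm):
    u0,v0,u1,v1=bx; h=cv2.cvtColor(cv2.resize(p[v0:v1,u0:u1],None,fx=K,fy=K,interpolation=cv2.INTER_CUBIC),cv2.COLOR_RGB2HSV)
    r=cv2.HoughCircles(cv2.medianBlur(h[...,2],5),cv2.HOUGH_GRADIENT,1,4*K,param1=60,param2=12,minRadius=int(3.2*K),maxRadius=int(5.2*K))
    return [] if r is None else np.array([[u0+a/K,v0+b/K,c/K] for a,b,c in r[0]])
for nm,P in(("old",old["p"]),("new",p)):
    c=nuts(P,(250,145,288,178),6,nm); print(nm,np.round(c,1).tolist()); 
    if len(c): print(tobox(onplane(c[:,:2],INF["top"],63)).round().tolist())
h=cv2.cvtColor(p,cv2.COLOR_RGB2HSV)
for P in(old["p"],p):
    m=((lambda h:((h[...,0]<8)|(h[...,0]>160))&(h[...,1]>70))(cv2.cvtColor(P,cv2.COLOR_RGB2HSV)))[145:178,248:290]; print("\n".join("".join("#" if x else "." for x in r) for r in m))
E
```

```text
at [549.5  18.3 110.6] yaw 7.92 rot [3.142 0.   ] op 0.207 F [-0.4  0.3 -0.1] t 18.3
need m: dx 0.0007 dy 0.0002 dz -0.0001 twist 0.02  dist 1
[[-50.7040235   -0.98480463]] 110.58842287470472
old []
new []
..........................................
..........................................
..........................................
..........................................
..........................................
..........................................
..........................................
..........................................
..........................................
..........................................
..........................................
..........................................
..........................................
..........................................
..........................................
..........................................
..........................................
..........................................
..........................................
..........................................
..................................
[... 1243 characters left out ...]
............
..........................................
..........................................
..........................................
..........................................
..........................................
..........................................
..........................................
..........................................
..........................................
..........................................
..........................................
..........................................
..........................................
..........................................
..........................................
..........................................
```

```bash
cat >> h.py <<'E'
def dump(p,bx):
    u0,v0,u1,v1=bx; c=p[v0:v1,u0:u1].astype(int); r=c[...,0]-c[...,1]; b=c[...,2]-c[...,0]; L=c.sum(2)//3
    for y in range(c.shape[0]): print(v0+y,"".join("#" if r[y,x]>32 else ("o" if b[y,x]<6 and L[y,x]<135 else ".") for x in range(c.shape[1])))
E
python3 - <<'E'
from h import *
for f in("z10","z11"): Z=np.load(f+".npz"); dump(Z["p"],(250,142,288,180))
dump(Z["q"],(212,190,262,226))
print(Z["p"][160:176:3,262],Z["p"][152:160:3,262])
E
```

```text
142 ......................................
143 ......................................
144 ......................................
145 ......................................
146 ......................................
147 ......................................
148 ......................................
149 ......................................
150 ......................................
151 ......................................
152 ......................................
153 ......................................
154 ......................................
155 ...............ooooo..................
156 ..............ooooooo.................
157 ..............oooooooo................
158 .............oooooooooo...oo..........
159 .............ooooooooooooooooo........
160 .......oooooooooooooooooooooooo.......
161 ......ooooooooooooooooooooooooo.......
162 .....oooooooooooooooooooooooooo.......
163 .....ooooooooo..ooooooooooooooo.......
164 .....oooooooo.........ooooooooo.......
165 .....oooooooo.........ooooooooo.......
166 .....oooooooo.........ooooooooo.......
167 ......ooooooo....oooo
[... 3584 characters left out ...]
o..o#####oooo
216 .......ooooo########oooooooooooo######..o###.....o
217 .......ooooo###########ooooooooo#####o..oo#o......
218 ........oooo##############oooooo######..oooo......
219 ..........oo##########################..oo........
220 ..........o##########################o..o.........
221 .........oo##########################o............
222 ...........ooo#######################o............
223 ...............oooo##################o..o.........
224 ...................oooo##############o..o.........
225 .......................oooo#########o.............
[[133 129 125]
 [135 131 125]
 [138 123 122]
 [144 114 117]
 [ 93  85  82]
 [ 91  84  77]] [[144 155 165]
 [143 152 161]
 [135 133 132]]
```

```bash
python3 - <<'E'
from h import *
def proj(n,x,y,z):
    w=np.r_[frombox(x,y),z+40]; i=INF[n]; return cv2.projectPoints(w.reshape(1,1,3),cv2.Rodrigues(i["R"])[0],i["t"],i["mtx"],i["dist_coeffs"])[0].ravel().round(1)
print("lip",proj("top",99,36,8),proj("top",99,-38,8),proj("side",99,36,8))
for c in((259.5,162.5),(270,159.5),(276,165.5),(262,172)):
    print(c,[tobox(onplane([c],INF["top"],z)).round()[0].tolist() for z in(63,75)])
for s in((225,206),(222,213),(238,211)):
    for t in((259.5,162.5),(270,159.5),(276,165.5)): print(s,t,tri(s,t))
E
```

```text
lip [256.3 163.5] [279.5 159.8] [222.4 220.6]
(259.5, 162.5) [[97.0, 25.0], [94.0, 25.0]]
(270, 159.5) [[101.0, -8.0], [98.0, -8.0]]
(276, 165.5) [[79.0, -24.0], [77.0, -24.0]]
(262, 172) [[66.0, 22.0], [63.0, 22.0]]
(225, 206) (259.5, 162.5) (array([91.7, 25.9, 52.5]), 'gap', np.float64(3.7))
(225, 206) (270, 159.5) (array([105.1,  -6. ,  32. ]), 'gap', np.float64(12.7))
(225, 206) (276, 165.5) (array([ 96.7, -16.4,  26.1]), 'gap', np.float64(38.3))
(222, 213) (259.5, 162.5) (array([99.8, 26.8, 27.5]), 'gap', np.float64(8.1))
(222, 213) (270, 159.5) (array([113.6,  -5.5,   6. ]), 'gap', np.float64(17.3))
(222, 213) (276, 165.5) (array([105.1, -16. ,   0. ]), 'gap', np.float64(43.4))
(238, 211) (259.5, 162.5) (array([75.5, 19.1, 41.3]), 'gap', np.float64(35.5))
(238, 211) (270, 159.5) (array([ 88.6, -13.3,  20. ]), 'gap', np.float64(27.7))
(238, 211) (276, 165.5) (array([ 80.7, -24.6,  12.8]), 'gap', np.float64(2.1))
```

Request:
{"method": "carry_out", "body": {"moves": [{"dx": 0.0015, "dy": 0, "dz": 0, "twist": 0}, {"dx": 0.0025, "dy": 0, "dz": 0, "twist": 0}, {"dx": 0.0025, "dy": 0, "dz": 0.001, "twist": 0}, {"dx": 0.0025, "dy": 0, "dz": 0.002, "twist": 0}]}}

```text
t: 18.8
eef_pos: [551.9, 18.4, 109.5]
tcp_rot: [3.141, -0.0, 0.138]
ft_force: [-7.5, -2.0, 12.2]
opening: 0.211
```

Request:
{"method": "carry_out", "body": {"moves": [{"dx": 0, "dy": 0, "dz": 0.0015, "twist": 0}, {"dx": 0, "dy": 0, "dz": 0.003, "twist": 0}]}}

```text
t: 19.0
eef_pos: [551.8, 18.4, 106.7]
tcp_rot: [3.141, -0.0, 0.138]
ft_force: [-6.8, -1.9, 12.8]
opening: 0.21
```

```bash
python3 - <<'E'
from h import *
go(*frombox(-50,-1.2),110.7,7.9)
e=np.array(state()["eef_pos"]); print(tobox([e]),e[2])
q,d,i=shot("side"); p,d,i=shot("top"); np.savez("z12.npz",p=p,q=q)
dump(p,(250,152,288,176)); dump(q,(212,190,262,226))
E
```

```text
at [551.8  18.4 106.7] yaw 7.92 rot [ 3.141 -0.   ] op 0.21 F [-6.8 -1.9 12.8] t 19.0
need m: dx -0.0016 dy 0.0001 dz -0.0040 twist 0.02  dist 4
[[-48.40707124  -1.13896459]] 106.72205714692093
152 ......................................
153 ......................................
154 ......................................
155 ......................................
156 ........oooo..........................
157 .......oooooo.........................
158 ......oooooooo........................
159 ......ooooooooo..........ooooo........
160 ......oooooooooo...oooooooo##o........
161 ......oooooooooooooooooooooo#o........
162 ......oooooooooooooooooooooo#o........
163 ......oooooooooooooooooooooo##o.......
164 ......oooooooooooooooooooooo##o.......
165 ......ooooooooooooooooooooooo#o.......
166 .......ooooooo##ooooooooooooo#o.......
167 ......oo##ooo#o#ooooooooooooo#o.......
168 .....ooo##oooooooooooooooooo##o.......
169 ooooooooooooooooooooooooooo###o.......
170 ooooooooooooooooooooooooooo####o......
171 ooooooooooooooooooooooooooooooooo.....
172 oooooooooooooooooooooooooooooooooooooo
173
[... 1405 characters left out ...]
oooooooooooooooooooooooooooo..o######o..
214 .....oooooo#ooooo##ooooooooooooooooo##..o####ooo..
215 ......ooooo########oooooooooooooooo##o..o###oooooo
216 .......oooo#########oooooooooooooo####..ooo......o
217 ........ooo#############ooooooo######o..oo........
218 .........o##################oo#######o..o.........
219 ........o############################o............
220 ........oo############################............
221 .........oooo########################o..o.........
222 .............oooo###################oo..o.........
223 ..................oo################o.............
224 .....................ooo###########o..............
225 ........................ooo#######o...............
```

Request:
{"method": "carry_out", "body": {"moves": [{"dx": -0.001, "dy": 0, "dz": 0.0015, "twist": 0}, {"dx": -0.002, "dy": 0, "dz": 0.003, "twist": 0}, {"dx": -0.004, "dy": 0, "dz": 0.0045, "twist": 0}, {"dx": -0.005, "dy": 0, "dz": 0.006, "twist": 0}, {"dx": -0.006, "dy": 0, "dz": 0.006, "twist": 0}]}}

```text
t: 19.6
eef_pos: [546.8, 17.7, 100.3]
tcp_rot: [3.141, -0.002, 0.138]
ft_force: [1.8, 0.8, 0.6]
opening: 0.211
```

```bash
python3 - <<'E'
from h import *
go(*frombox(-163,-1.2),110.7,7.9)
e=np.array(state()["eef_pos"]); print(tobox([e]),e[2])
q,d,i=shot("side"); p,d,i=shot("top"); np.savez("z13.npz",p=p,q=q)
dump(p,(250,152,288,176)); dump(q,(212,190,262,226))
E
```

```text
at [546.8  17.7 100.3] yaw 7.91 rot [ 3.141e+00 -2.000e-03] op 0.211 F [1.8 0.8 0.6] t 19.6
need m: dx -0.1095 dy 0.0000 dz -0.0104 twist 0.01  dist 110
[[-53.51949702  -1.18121243]] 100.34651493250747
152 ......................................
153 ......................................
154 ......................................
155 ......ooooo...........................
156 .....ooooooo..........................
157 .....oooooooo.........................
158 .....oooooooo.........................
159 .....ooooooooo.........oooooo.........
160 .....oooooooooo..ooooo#######o........
161 .....oooooooooooo############o........
162 ......oooooooooo#o###########o........
163 ......ooooooooooooooo########o........
164 ......ooooooooooooooooo#######o.......
165 ......oooooo#ooooooooooo######o.......
166 .......oo#o#oooooooooooo######o.......
167 .......o####ooooooooooooo#####o.......
168 .......o###oooooooooooooo#####o.......
169 .......o####ooooooooooooo######.......
170 ......ooo###ooooooooooooo###o##.......
171 .oo..ooooo##ooooooooooooooo###oo......
172 oooooooooooooooooooooooooooo###o..
[... 1413 characters left out ...]
o#######oooooooooooooooooooo..o#########
214 ....ooooooo########ooooooooooooooooooo..o#######oo
215 ....ooooooo#########oooooooooooooooo#o..o####oooo.
216 ......ooooo#############ooooooooooo##o..ooo......o
217 ........oo################oooooooo###o..oo........
218 ........o###################ooooo####o............
219 .........oo####################o######............
220 ...........ooo########################..o.........
221 ...............oo####################o............
222 .................ooo################oo............
223 ....................ooo############oo...o.........
224 .......................ooo#########o..............
225 ..........................ooo#####o...............
```

Request:
{"method": "carry_out", "body": {"moves": [{"dx": -0.001, "dy": 0, "dz": -0.001, "twist": 0}, {"dx": -0.004, "dy": 0, "dz": -0.001, "twist": 0}, {"dx": -0.01, "dy": 0, "dz": -0.001, "twist": 0}, {"dx": -0.018, "dy": 0, "dz": -0.001, "twist": 0}, {"dx": -0.028, "dy": 0, "dz": -0.001, "twist": 0}]}}

```text
t: 20.2
eef_pos: [517.6, 13.8, 100.6]
tcp_rot: [3.142, 0.0, 0.138]
ft_force: [0.5, 0.1, 0.1]
opening: 0.206
```

Request:
{"method": "carry_out", "body": {"moves": [{"dx": -0.011, "dy": 0, "dz": 0, "twist": 0}, {"dx": -0.022, "dy": 0, "dz": 0, "twist": 0}, {"dx": -0.034, "dy": 0, "dz": 0, "twist": 0}, {"dx": -0.046, "dy": 0, "dz": 0, "twist": 0}, {"dx": -0.057, "dy": 0, "dz": 0, "twist": 0}]}}

```text
t: 20.7
eef_pos: [460.7, 5.9, 100.7]
tcp_rot: [3.142, 0.0, 0.138]
ft_force: [1.2, 0.1, -0.9]
opening: 0.206
```

Request:
{"method": "carry_out", "body": {"moves": [{"dx": -0.009, "dy": 0, "dz": 0, "twist": 0}, {"dx": -0.016, "dy": 0, "dz": 0, "twist": 0}, {"dx": -0.021, "dy": 0, "dz": 0, "twist": 0}, {"dx": -0.024, "dy": 0, "dz": 0, "twist": 0}, {"dx": -0.024, "dy": 0, "dz": 0, "twist": 0}]}}

```text
t: 21.2
eef_pos: [437.8, 2.7, 100.7]
tcp_rot: [-3.142, 0.001, 0.138]
ft_force: [-1.3, -0.9, 1.4]
opening: 0.207
```

```bash
python3 - <<'E'
from h import *
go(*frombox(-163,-1.2),200,7.9)
e=np.array(state()["eef_pos"]); print(tobox([e]),e[2])
p=pan(); q,d,i=shot("side"); np.savez("z14.npz",p=p,q=q)
z1=cv2.resize(p[125:235,235:305],None,fx=5,fy=5,interpolation=cv2.INTER_CUBIC); z2=cv2.resize(q[140:260,190:320],(0,0),fx=3.4,fy=4.583,interpolation=cv2.INTER_CUBIC)
save("zoom14",np.hstack([z1,z2[:550]]))
E
```

```text
at [437.8   2.7 100.7] yaw 7.91 rot [-3.142e+00  1.000e-03] op 0.207 F [-1.3 -0.9  1.4] t 21.2
need m: dx 0.0005 dy 0.0001 dz -0.0993 twist 0.01  dist 99
[[-163.50915509   -1.07026353]] 100.7223902334766
pan n 314 zmed 55.1 slope deg [ 4.32 -0.07] box x [-80.1  -6.9] y [-35.6  35.5]
```

View pics/zoom14.png

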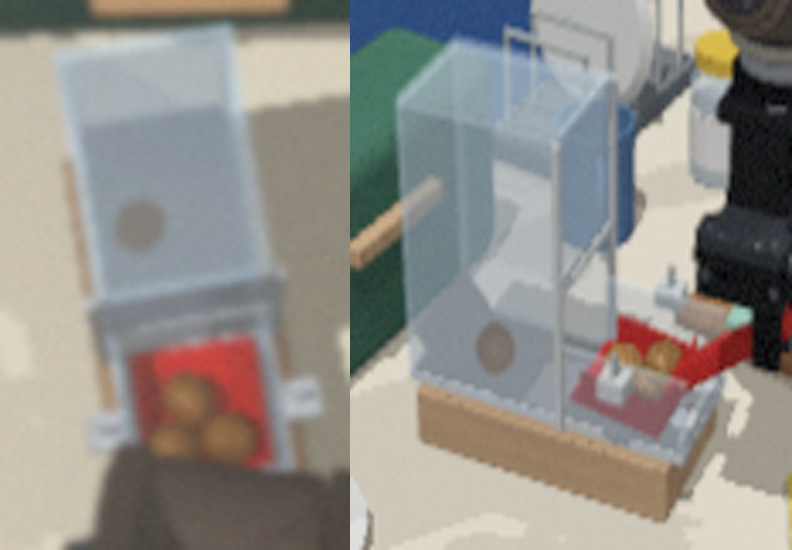

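Request:
{"method": "carry_out", "body": {"moves": [{"dx": 0, "dy": 0, "dz": -0.004, "twist": 0}, {"dx": -0.001, "dy": 0, "dz": -0.012, "twist": 0}, {"dx": -0.003, "dy": 0, "dz": -0.024, "twist": 0}, {"dx": -0.005, "dy": 0, "dz": -0.038, "twist": 0}, {"dx": -0.008, "dy": 0, "dz": -0.053, "twist": 0}]}}

```text
t: 21.8
eef_pos: [430.2, 1.6, 154.6]
tcp_rot: [3.142, 0.0, 0.138]
ft_force: [-0.3, -0.9, -1.3]
opening: 0.205
```

Request:
{"method": "carry_out", "body": {"moves": [{"dx": -0.003, "dy": 0, "dz": -0.014, "twist": 0}, {"dx": -0.006, "dy": 0, "dz": -0.028, "twist": 0}, {"dx": -0.008, "dy": 0, "dz": -0.04, "twist": 0}, {"dx": -0.009, "dy": 0, "dz": -0.048, "twist": 0}, {"dx": -0.009, "dy": 0, "dz": -0.051, "twist": 0}]}}

```text
t: 22.3
eef_pos: [421.5, 0.4, 205.6]
tcp_rot: [3.141, -0.001, 0.138]
ft_force: [0.1, -0.3, -1.2]
opening: 0.21
```

```bash
python3 - <<'E'
from h import *
go(411,-151,200,-70)
p=pan(); np.savez("z15.npz",p=p)
def brown(p,B): 
    m=mask(p,9,22,90,50,B); return m.sum()
print("brown px",brown(p,(250,175,300,240)))
E
```

```text
at [4.215e+02 4.000e-01 2.056e+02] yaw 7.92 rot [ 3.141e+00 -1.000e-03] op 0.21 F [ 0.1 -0.3 -1.2] t 22.3
need m: dx -0.0312 dy 0.1485 dz 0.0056 twist 77.92  dist 152
pan n 389 zmed 159.2 slope deg [ 7.77 -0.12] box x [-96.3 -22.6] y [-35.5  36.6]
brown px 260
```

Request:
{"method": "carry_out", "body": {"moves": [{"dx": 0, "dy": 0.003, "dz": 0, "twist": 2}, {"dx": -0.002, "dy": 0.009, "dz": 0, "twist": 6}, {"dx": -0.004, "dy": 0.018, "dz": 0, "twist": 12}, {"dx": -0.006, "dy": 0.028, "dz": 0, "twist": 18}, {"dx": -0.0085, "dy": 0.039, "dz": 0, "twist": 24}]}}

```text
t: 22.85
eef_pos: [418.1, -39.8, 204.1]
tcp_rot: [3.141, 0.001, -0.287]
ft_force: [-0.0, -0.2, -0.8]
opening: 0.212
```

Request:
{"method": "carry_out", "body": {"moves": [{"dx": 0.003, "dy": 0.012, "dz": 0, "twist": 6}, {"dx": 0.006, "dy": 0.024, "dz": 0, "twist": 12}, {"dx": 0.009, "dy": 0.036, "dz": 0, "twist": 18}, {"dx": 0.012, "dy": 0.048, "dz": 0, "twist": 24}, {"dx": 0.0145, "dy": 0.058, "dz": 0, "twist": 30}]}}

```text
t: 23.35
eef_pos: [416.0, -99.8, 204.1]
tcp_rot: [3.141, 0.001, -0.811]
ft_force: [-0.2, 0.2, -1.8]
opening: 0.206
```

Request:
{"method": "carry_out", "body": {"moves": [{"dx": 0.008, "dy": 0.01, "dz": 0, "twist": 6}, {"dx": 0.015, "dy": 0.02, "dz": 0, "twist": 12}, {"dx": 0.022, "dy": 0.028, "dz": 0, "twist": 17}, {"dx": 0.027, "dy": 0.032, "dz": 0, "twist": 21}, {"dx": 0.03, "dy": 0.034, "dz": 0, "twist": 23}]}}

```text
t: 23.85
eef_pos: [412.3, -144.9, 204.1]
tcp_rot: [3.141, 0.001, -1.21]
ft_force: [0.8, -0.2, -1.6]
opening: 0.211
```

```bash
python3 - <<'E'
from h import *
s=state(); print(np.round(s["joints"],2)); a=np.radians(-70); g=np.array([504.2,-406.6])-172*np.array([np.cos(a),np.sin(a)]); print(g)
go(*g,200,-70)
p,d,i=shot("top"); X=cloud(d,i); np.savez("z16.npz",p=p,X=X)
B=(270,170,400,290); s=(mask(p,0,6,110,50,B)|mask(p,172,180,110,50,B))&(X[...,2]>100)
P=X[s]; F=P; print(len(P)); c,n=np.cos(a),np.sin(a); e=np.array(state()["eef_pos"]); q=(P[:,:2]-e[:2])@np.array([[c,-n],[n,c]])
print("fwd",np.percentile(q[:,0],[1,50,99]).round(),"lat",np.percentile(q[:,1],[1,50,99]).round(),"z",np.percentile(P[:,2],[2,25,50,75,98]).round()-e[2])
lo=P[:,2]<np.median(P[:,2])+8; print("slope",np.degrees(np.arctan(np.polyfit(q[lo,0],P[lo,2],1)[0])))
# cup
m=mask(p,110,130,100,20,(390,195,440,245)); C=X[m&(X[...,2]>78)&(X[...,2]<95)]; print("cup",cv2.minEnclosingCircle(C[:,:2].astype(np.float32)),np.median(C[:,2]))
nb=mask(p,9,22,90,50,B)&(X[...,2]>140); Q=X[nb]; qq=(Q[:,:2]-e[:2])@np.array([[c,-n],[n,c]]); print("nuts",len(Q),np.percentile(qq,[5,50,95],axis=0).round())
E
```

```text
[-0.49  0.24  2.01 -0.    0.9   2.29]
[ 445.37253535 -244.97286922]
at [ 412.3 -144.9  204.1] yaw -69.34 rot [3.141e+00 1.000e-03] op 0.211 F [ 0.8 -0.2 -1.6] t 23.85
need m: dx 0.1053 dy 0.0044 dz 0.0041 twist 0.66  dist 105
200
fwd [105. 144. 155.] lat [-35.  20.  38.] z [-52.20565346 -47.20565346 -45.20565346 -43.20565346 -25.20565346]
slope 4.613081378293239
cup ((505.40869140625, -406.0445556640625), 49.71381759643555) 82.63113050631996
nuts 62 [[-169.  -46.]
 [ 121.   10.]
 [ 135.   28.]]
```

Request:
{"method": "carry_out", "body": {"moves": [{"dx": 0, "dy": 0.001, "dz": 0.006, "twist": 0.3}, {"dx": 0, "dy": 0.002, "dz": 0.02, "twist": 0.66}, {"dx": 0, "dy": 0.003, "dz": 0.036, "twist": 0.66}, {"dx": 0, "dy": 0.003, "dz": 0.05, "twist": 0.66}, {"dx": 0, "dy": 0.003, "dz": 0.056, "twist": 0.66}]}}

```text
t: 24.4
eef_pos: [409.1, -144.8, 147.4]
tcp_rot: [3.14, 0.002, -1.216]
ft_force: [-0.4, 1.0, -0.5]
opening: 0.209
```

Request:
{"method": "carry_out", "body": {"moves": [{"dx": 0, "dy": 0, "dz": 0, "twist": 0}, {"dx": 0, "dy": 0, "dz": 0, "twist": 0}]}}

```text
t: 24.6
eef_pos: [409.8, -145.4, 149.0]
tcp_rot: [-3.141, -0.0, -1.217]
ft_force: [-0.1, 0.4, -1.2]
opening: 0.207
```

```bash
cat >> h.py <<'E'
CUP=np.array([505,-406.3])
def rel(P,e,a):
    c,n=np.cos(a),np.sin(a); return (np.asarray(P)[:,:2]-e[:2])@np.array([[c,-n],[n,c]])
def held(B=(280,170,425,290)):
    s=state(); e=np.array(s["eef_pos"]); a=s["tcp_rot"][2]; p,d,i=shot("top"); X=cloud(d,i)
    m=(mask(p,0,6,110,50,B)|mask(p,172,180,110,50,B))&(X[...,2]>60); P=X[m]; q=rel(P,e,a)
    print("cup fwd/left of TCP",rel([CUP],e,a).round(1),"pan fwd",np.percentile(q[:,0],[1,99]).round(),"lat",np.percentile(q[:,1],[1,99]).round(),"z-tcp",np.percentile(P[:,2]-e[2],[2,50,98]).round())
    lo=P[:,2]<np.median(P[:,2])+8; print("slope",np.degrees(np.arctan(np.polyfit(q[lo,0],P[lo,2],1)[0])).round(1))
    nb=mask(p,9,22,90,50,B)&(X[...,2]>85); Q=X[nb]; qq=rel(Q,e,a); k=(qq[:,0]>70)&(qq[:,0]<170)&(abs(qq[:,1])<40); print("nut px in pan",k.sum(),np.percentile(qq[k],[5,50,95],axis=0).round().tolist() if k.any() else "")
    ci=mask(p,8,24,70,30,(395,195,440,245)); print("brown px in cup",ci.sum()); return p
E
python3 - <<'E'
from h import *
go(*CUP,148,-70); p=held(); np.savez("z17.npz",p=p)
E
```

```text
at [ 409.8 -145.4  149. ] yaw -69.72 rot [-3.141 -0.   ] op 0.207 F [-0.1  0.4 -1.2] t 24.6
need m: dx 0.2777 dy 0.0012 dz 0.0010 twist 0.28  dist 278
cup fwd/left of TCP [[277.7  -1.2]] pan fwd [104. 157.] lat [-37.  35.] z-tcp [-53. -45. -30.]
slope 4.0
nut px in pan 63 [[96.0, 2.0], [120.0, 14.0], [133.0, 32.0]]
brown px in cup 0
```

Request:
{"method": "carry_out", "body": {"moves": [{"dx": 0.028, "dy": 0.001, "dz": 0, "twist": 0.2}, {"dx": 0.078, "dy": 0.001, "dz": 0, "twist": 0.2}, {"dx": 0.128, "dy": 0.001, "dz": 0, "twist": 0.2}, {"dx": 0.096, "dy": 0.001, "dz": 0, "twist": 0.2}, {"dx": 0.096, "dy": 0.001, "dz": 0, "twist": 0.2}]}}

```text
t: 25.15
eef_pos: [440.8, -234.7, 148.7]
tcp_rot: [3.141, 0.002, -1.222]
ft_force: [-0.7, 0.5, -1.1]
opening: 0.207
```

```bash
python3 - <<'E'
from h import *
go(*CUP,148,-70); p=held(); np.savez("z18.npz",p=p); q,_,_=shot("side"); 
save("p18",np.hstack([cv2.resize(p[185:265,350:440],(405,360),interpolation=cv2.INTER_CUBIC),cv2.resize(q[140:220,310:400],(395,360),interpolation=cv2.INTER_CUBIC)]))
dump(p,(380,195,438,245))
E
```

```text
at [ 440.8 -234.7  148.7] yaw -69.99 rot [3.141e+00 2.000e-03] op 0.207 F [-0.7  0.5 -1.1] t 25.15
need m: dx 0.1832 dy -0.0017 dz 0.0007 twist 0.01  dist 183
cup fwd/left of TCP [[183.2   1.7]] pan fwd [124. 156.] lat [-4. 35.] z-tcp [-52. -45. -37.]
slope 4.7
nut px in pan 4 [[169.0, -31.0], [169.0, -6.0], [170.0, 18.0]]
brown px in cup 166
195 o.........................................................
196 o.........................................................
197 o.........................................................
198 #o........................................................
199 oo........................................................
200 o.........................................................
201 o.........................................................
202 o.........................................................
203 o.........................................................
204 o..........oooo...........................................
205 oo.......ooooooo..........................................
206 oo.....ooooooooo..........................................
[... 1694 characters left out ...]
.......
234 oooooooooooooooooooooooooooooooooooo......ooo.o...........
235 ooooooooooooooooooooooooooooooooooooooooooo...............
236 ooooooooooooooooooooooooooooooooooooooo.o.o...............
237 ooooooooooooooooooooooooooooooooooooo.oo.o.....o..........
238 ooooooooooooooooooooooooooooooooooooo.o..o.o.......o......
239 ooooooooooooooooooooooooooooooooooooo..o.o....o.....o.....
240 oooooooooooooooooooooooooooooooooooo.oooo.o..ooo..........
241 ooooooooooooooooooooooooooooooooooo.o.oo..o..o....o.......
242 oooooooooooooooooooooooooooooooooooo..oo..o....o....o.....
243 ooooooooooooooooooooooooooooooooooo..oo.oo.o....o.........
244 oooooooooooooooooooooooooooooooooooooooo.ooo..............
```

Request:
{"method": "carry_out", "body": {"moves": [{"dx": -0.005, "dy": 0, "dz": -0.003, "twist": 0}, {"dx": -0.02, "dy": 0, "dz": -0.006, "twist": 0}, {"dx": -0.045, "dy": 0, "dz": -0.01, "twist": 0}, {"dx": -0.07, "dy": 0, "dz": -0.015, "twist": 0}, {"dx": -0.085, "dy": 0, "dz": -0.02, "twist": 0}]}}

```text
t: 25.75
eef_pos: [411.7, -154.0, 169.3]
tcp_rot: [3.141, 0.0, -1.22]
ft_force: [0.8, -0.4, -0.5]
opening: 0.206
```

```bash
python3 - <<'E'
from h import *
p=held(); q,_,_=shot("side"); np.savez("z19.npz",p=p,q=q)
save("p19",np.hstack([cv2.resize(p[190:270,330:440],(495,360),interpolation=cv2.INTER_CUBIC),cv2.resize(q[150:220,325,None].repeat(1,1) if 0 else q[150:220,325:384],(303,360),interpolation=cv2.INTER_CUBIC)]))
E
```

```text
cup fwd/left of TCP [[269.    0.8]] pan fwd [104. 157.] lat [-37.  36.] z-tcp [-53. -46. -29.]
slope 4.9
nut px in pan 0 
brown px in cup 136
```

View pics/p19.png

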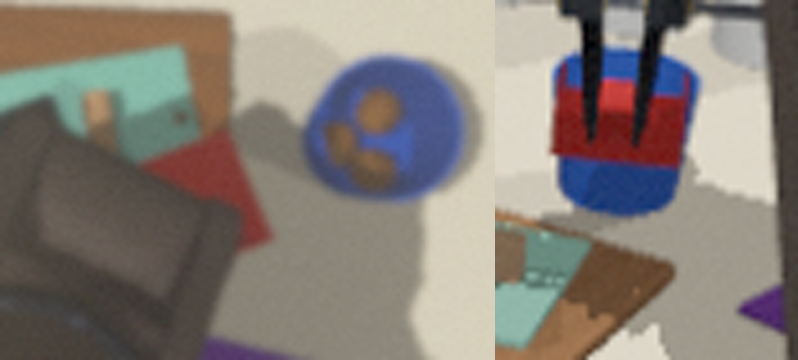

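Request:
{"method": "carry_out", "body": {"moves": [{"dx": -0.01, "dy": -0.004, "dz": -0.01, "twist": -8}, {"dx": -0.024, "dy": -0.009, "dz": -0.02, "twist": -16}, {"dx": -0.038, "dy": -0.014, "dz": -0.031, "twist": -24}, {"dx": -0.052, "dy": -0.019, "dz": -0.031, "twist": -32}, {"dx": -0.066, "dy": -0.024, "dz": -0.031, "twist": -40}]}}

```text
t: 26.35
eef_pos: [413.3, -85.7, 200.1]
tcp_rot: [-3.142, -0.001, -0.517]
ft_force: [0.5, -0.3, -1.7]
opening: 0.21
```

Request:
{"method": "carry_out", "body": {"moves": [{"dx": -0.011, "dy": -0.019, "dz": 0, "twist": -8}, {"dx": -0.022, "dy": -0.038, "dz": 0, "twist": -16}, {"dx": -0.033, "dy": -0.057, "dz": 0, "twist": -24}, {"dx": -0.044, "dy": -0.076, "dz": 0, "twist": -32}, {"dx": -0.055, "dy": -0.095, "dz": 0, "twist": -40}]}}

```text
t: 26.85
eef_pos: [413.0, 24.5, 199.9]
tcp_rot: [3.141, -0.001, 0.181]
ft_force: [-0.1, -0.3, -0.5]
opening: 0.205
```

Request:
{"method": "carry_out", "body": {"moves": [{"dx": 0.003, "dy": -0.025, "dz": 0, "twist": -5}, {"dx": 0.007, "dy": -0.055, "dz": 0, "twist": -10}, {"dx": 0.011, "dy": -0.085, "dz": 0, "twist": -10}, {"dx": 0.015, "dy": -0.115, "dz": 0, "twist": -10}, {"dx": 0.019, "dy": -0.145, "dz": 0, "twist": -10}]}}

```text
t: 27.35
eef_pos: [406.4, 171.2, 199.8]
tcp_rot: [3.141, -0.001, 0.35]
ft_force: [0.2, 0.5, -0.4]
opening: 0.209
```

```bash
python3 - <<'E'
from h import *
go(402,186,75,20)
E
```

```text
at [406.4 171.2 199.8] yaw 20.05 rot [ 3.141e+00 -1.000e-03] op 0.209 F [ 0.2  0.5 -0.4] t 27.35
need m: dx 0.0010 dy -0.0154 dz 0.1248 twist 0.05  dist 126
```

Request:
{"method": "carry_out", "body": {"moves": [{"dx": 0.001, "dy": -0.006, "dz": 0.025, "twist": 0}, {"dx": 0.001, "dy": -0.012, "dz": 0.065, "twist": 0}, {"dx": 0.001, "dy": -0.012, "dz": 0.105, "twist": 0}, {"dx": 0.001, "dy": -0.012, "dz": 0.132, "twist": 0}, {"dx": 0.001, "dy": -0.012, "dz": 0.14, "twist": 0}]}}

```text
t: 27.85
eef_pos: [402.3, 181.4, 57.5]
tcp_rot: [-3.142, 0.003, 0.35]
ft_force: [0.2, 0.4, -1.5]
opening: 0.206
```

Request:
{"method": "carry_out", "body": {"moves": [{"dx": 0, "dy": 0, "dz": 0.003, "twist": 0}, {"dx": 0, "dy": 0, "dz": 0.004, "twist": 0}, {"dx": 0, "dy": 0, "dz": 0.004, "twist": 0}]}}

```text
t: 28.15
eef_pos: [403.4, 181.8, 56.7]
tcp_rot: [3.141, -0.002, 0.35]
ft_force: [-0.3, -0.3, -1.1]
opening: 0.21
```

Request:
{"method": "carry_out", "body": {"moves": [{"dx": 0, "dy": 0, "dz": 0, "twist": 0}, {"dx": 0, "dy": 0, "dz": 0, "twist": 0}, {"dx": 0, "dy": 0, "dz": 0, "twist": 0}, {"dx": 0, "dy": 0, "dz": 0, "twist": 0}, {"dx": 0, "dy": 0, "dz": 0, "twist": 0}], "grip": 0.06}}

```text
t: 28.65
eef_pos: [402.7, 181.7, 55.8]
tcp_rot: [3.141, -0.0, 0.35]
ft_force: [0.3, 0.1, 0.3]
opening: 0.573
```

Request:
{"method": "carry_out", "body": {"moves": [{"dx": 0, "dy": 0, "dz": -0.02, "twist": 0}, {"dx": 0, "dy": 0, "dz": -0.06, "twist": 0}, {"dx": 0, "dy": 0, "dz": -0.11, "twist": 0}, {"dx": 0, "dy": 0, "dz": -0.15, "twist": 0}, {"dx": 0, "dy": 0, "dz": -0.18, "twist": 0}]}}

```text
t: 29.15
eef_pos: [402.8, 181.8, 238.4]
tcp_rot: [3.141, -0.002, 0.35]
ft_force: [-0.3, 0.0, -0.2]
opening: 0.632
```

Request:
{"method": "carry_out", "body": {"moves": [{"dx": 0.02, "dy": 0.05, "dz": 0, "twist": 0}, {"dx": 0.02, "dy": 0.1, "dz": 0, "twist": 0}, {"dx": 0.02, "dy": 0.13, "dz": 0, "twist": 0}, {"dx": 0.02, "dy": 0.13, "dz": 0, "twist": 0}, {"dx": 0.02, "dy": 0.13, "dz": 0, "twist": 0}]}}

```text
t: 29.65
eef_pos: [465.9, 66.1, 235.5]
tcp_rot: [-3.141, 0.001, 0.348]
ft_force: [-0.6, -0.1, -0.8]
opening: 0.631
```

```bash
python3 - <<'E'
from h import *
go(402,186,75,20)
p,d,i=shot("top"); X=cloud(d,i)
B=(185,195,260,285); s=mask(p,0,8,110,50,B)|mask(p,172,180,110,50,B); P=X[s]
F=P[P[:,2]<12]; print("pan",len(F),rect(F),np.median(F[:,2]),"slopes",np.degrees(np.linalg.lstsq(np.c_[F[:,:2],np.ones(len(F))],F[:,2],rcond=None)[0][:2]).round(2)); H=P[P[:,2]>40]; print("handle",len(H),rect(H)[:3],H[:,2].max() if len(H) else 0)
C=X[mask(p,70,95,50,80,(315,185,390,255))]; print("cover",len(C),rect(C),np.median(C[:,2]),C[:,2].std().round(2))
U=X[mask(p,110,130,100,20,(390,195,440,245))]; U=U[(U[:,2]>78)&(U[:,2]<95)]; print("cup",cv2.minEnclosingCircle(U[:,:2].astype(np.float32)),np.ptp(U[:,2]))
print("brown in cup",mask(p,8,24,70,30,(395,195,440,245)).sum())
E
```

```text
at [465.9  66.1 235.5] yaw 19.95 rot [-3.141e+00  1.000e-03] op 0.631 F [-0.6 -0.1 -0.8] t 29.65
need m: dx -0.0192 dy -0.1345 dz 0.1605 twist -0.05  dist 210
pan 431 (array([513.8, 224.9]), array([79. , 75.8]), 18.0, [[465.0, 249.0], [488.0, 177.0], [563.0, 201.0], [540.0, 273.0]]) 2.8876741906654853 slopes [-0.24 -0.83]
handle 77 (array([409.4, 105.1]), array([247.1,  59.6]), 65.4) 1581.3682318027243
cover 962 (array([ 467.1, -127.1]), array([126.9, 357.9]), 26.3, [[331.0, 5.0], [490.0, -316.0], [603.0, -259.0], [445.0, 61.0]]) 19.9873087425159 87.13
cup ((506.06243896484375, -405.2372741699219), 49.82884216308594) 15.681170945544153
brown in cup 135
```

```bash
python3 - <<'E'
from h import *
p,d,i=shot("top"); X=cloud(d,i); X[d==0]=1e4
C=X[mask(p,70,95,50,80,(315,185,390,255))]; C=C[(C[:,2]>10)&(C[:,2]<30)]; r=rect(C); print("cover",len(C),r,np.median(C[:,2]),C[:,2].std().round(2))
B=(185,195,260,285); H=X[mask(p,0,8,110,50,B)|mask(p,172,180,110,50,B)]; H=H[(H[:,2]>40)&(H[:,2]<150)]; print("handle",rect(H)[:3],H[:,2].max())
ok=np.hypot(*(np.array(r[0])-[514.3,-225]))<25; print(ok)
if ok: print(job_done())
E
```

```text
cover 960 (array([ 514. , -220.1]), array([ 96.5, 135.6]), 9.2, [[455.0, -161.0], [477.0, -295.0], [572.0, -279.0], [551.0, -145.0]]) 19.564160013422978 3.4
handle (array([449.5, 199.5]), array([56.1, 16.6]), 21.7) 90.73191861747358
True
the job is handed in; nothing more can be done
None
```

The cover is on the board, three walnuts are in the cup, and the scoop is back down flat on the counter. I handed the job in at about 30 s of the 72 s allowed; no verdict was reported.

**What I did**
- **Cover:** I lifted it off the pins and laid it on the board.
- **First scoop:** This failed. The scoop turned nose-up in the grip and rode over the nuts, though all four stayed in the box. I let it drop flat in the trough and gripped it again.
- **Second scoop:** It took three nuts. I pressed it nose-up before pulling out, so they stayed in the pan.
- **Cup:** The tool can only point down, so I could not tip the scoop. I ran it forward over the cup and reversed sharply, which threw the nuts in.

**Last checks**
- **Cover:** its centre is about 5 mm from the board's centre, with its top at z ≈ 19.6 mm, as expected if it lies flat.
- **Cup:** it is within about 2 mm of where it started. The picture after the throw showed three nuts in it, and the brown area seen in the cup had not changed by the end.
- **Scoop:** the pan floor reads 2.9 mm with slopes under 1°. It lies about 10 mm from where it started.
- **Gripper:** it is clear of everything, about 235 mm up.

**Not checked again at the end:** the fourth nut was last seen in the box after the second scoop. I only saw that the listed bystanders stood clear of my paths and did not measure them again. I measured contact forces only at the wrist; the highest reading was about 16 N.

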